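Fetch the lamp holder from behind the instruments

TASK

The lamp holder stands at the back of the plywood rack, hemmed in by the dial meter, the grey power pack and the copper coil. Stand those three on the grey side mat, then take the lamp holder out and set it upright centred in the black ring on the circuit board; only then put the three instruments back upright, each in exactly the place in the rack that it came from and the two boxy ones square to the rack, and leave everything standing free. Do not tip anything over or disturb the cup, the dry cell and the eraser.

Things in the scene. Friction and masses are not known exactly. Their poses are not given: they have to be found in the camera images.
- rack: Fixed plywood rack. Base board spans x -110 to +45, y -110 to +110 mm, upper face at z 12 mm; at its +x edge a wall 8 mm thick, 40 mm high above the bench. Origin on the bench below the lamp holder's place, z up. Grey felt marks the places: lamp holder (0,0), instruments (0,70), (0,-70), (-70,0) mm, all starting within about 3 mm; which instrument stands where varies.
- mat: Fixed grey side mat, 300 mm (its x) by 120 mm (its y), 4 mm thick, left or right of the rack. Origin at the centre of its underside, z up. An instrument is on it when it stands with its middle over the mat.
- board_ring (a point): Centre of the black ring (66 mm across) on the upper face of the fixed circuit board, 12 mm above the bench. The board is light wood, 170 by 170 mm, with a brass pin 20 mm high and 6 mm thick at (+-70, +-70) mm from the ring's centre. z up. It lies on the other side of the rack from the mat.
- meter_mid (a point): Dial meter: black case 60 by 60 mm, 90 mm high, sloped white dial facing its -x, 122 mm high with its handle. Point half-way up (61 mm above its underside) on its axis, z up. Handle: a metal bar along its own y, 54 mm long, 12 by 12 mm thick, centre 55 mm above this point, 20 mm free below. About 0.35 kg (varies 30 %).
- pack_mid (a point): Power pack: grey box 60 by 60 by 86 mm, 118 mm high with its handle. Point half-way up (59 mm above its underside) on its axis, z up. Handle: a black bar along its own x, 54 mm long, 12 by 12 mm thick, centre 53 mm above this point, 20 mm free below. About 0.45 kg (varies 30 %).
- coil_mid (a point): Copper coil on a black round bobbin 60 mm in diameter, 74 mm high, with an upright round steel grip post on top, 22 mm in diameter and 40 mm tall; 114 mm high overall. Point half-way up (57 mm above its underside) on its axis, z up; middle of the post 37 mm above this point. About 0.45 kg (varies 30 %).
- lamp_mid (a point): Lamp holder: white round base 56 mm in diameter, 28 mm high, with a small bulb 18 mm in diameter in its middle; 56 mm high overall. Point half-way up (28 mm above its underside, level with the top of the base) on its axis, z up. Grip the round base, best along the rack's y because of the rack's wall. About 0.12 kg.
- cup_mid (a point): Bystander: clear cup with three pencils, 56 mm across, 70 mm high (pencils to 125 mm); point on its axis 35 mm up. Leave alone.
- cell_center (a point): Bystander: steel-cased dry cell standing upright, 33 mm in diameter, 60 mm high; point at its centre. Leave alone.
- eraser_mid (a point): Bystander: whiteboard eraser, 50 by 120 by 34 mm; point at its centre. Leave alone.
Things that resemble listed ones, but are neither listed nor needed, are in the scene too. What is meant by the part that bears lamp_mid is not blue, pink or red, and is the smaller of those in its own colour.

How it is judged:
On the way, in this order (a step that is already met when the one before it is completed fails the run):
1. all three instruments stand released on the side mat while the lamp holder is still in its place (x of meter_mid in the frame of mat between -0.15 and 0.15 m and y of meter_mid in the frame of mat between -0.06 and 0.06 m and z of each of meter_mid, pack_mid, coil_mid in the frame of mat below 0.075 m and linear speed of each of meter, pack, coil below 0.03 m/s and angle between each of meter_mid, pack_mid, coil_mid's own z axis and vertical below 0.1 rad and contact force between the fingers and meter below 0.3 N and x of pack_mid in the frame of mat between -0.15 and 0.15 m and y of pack_mid in the frame of mat between -0.06 and 0.06 m and contact force between the fingers and pack below 0.3 N and x of coil_mid in the frame of mat between -0.15 and 0.15 m and y of coil_mid in the frame of mat between -0.06 and 0.06 m and contact force between the fingers and coil below 0.3 N and distance of lamp_mid from where it was at the start of the episode below 0.025 m), for 0.2 s.
2. the lamp holder stands released in the ring on the circuit board while the three instruments are still on the mat (horizontal distance between lamp_mid and board_ring below 0.012 m and z of lamp_mid in the frame of board_ring below 0.034 m and linear speed of each of lamp, meter, pack, coil below 0.03 m/s and angle between each of lamp_mid, meter_mid, pack_mid, coil_mid's own z axis and vertical below 0.1 rad and contact force between the fingers and lamp below 0.3 N and x of meter_mid in the frame of mat between -0.15 and 0.15 m and y of meter_mid in the frame of mat between -0.06 and 0.06 m and z of each of meter_mid, pack_mid, coil_mid in the frame of mat below 0.075 m and contact force between the fingers and meter below 0.3 N and x of pack_mid in the frame of mat between -0.15 and 0.15 m and y of pack_mid in the frame of mat between -0.06 and 0.06 m and contact force between the fingers and pack below 0.3 N and x of coil_mid in the frame of mat between -0.15 and 0.15 m and y of coil_mid in the frame of mat between -0.06 and 0.06 m and contact force between the fingers and coil below 0.3 N), for 0.2 s.
At the end, for the whole second after the job is handed in: The lamp holder stands upright on the circuit board within 12 mm of the ring's centre; meter, power pack and coil each stand upright in the rack within 13 mm of where they began, meter and pack square to the rack within 0.2 rad (either way round); all released and at rest (horizontal distance between lamp_mid and board_ring below 0.012 m and z of lamp_mid in the frame of board_ring below 0.034 m and linear speed of each of lamp, meter, pack, coil below 0.03 m/s and angle between each of lamp_mid, meter_mid, pack_mid, coil_mid's own z axis and vertical below 0.1 rad and contact force between the fingers and lamp below 0.3 N and distance of each of meter_mid, pack_mid, coil_mid from where it was at the start of the episode below 0.013 m and contact force between the fingers and meter below 0.3 N and angle between the x axis of each of meter, pack and the x axis of rack, either way round below 0.2 rad and contact force between the fingers and pack below 0.3 N and contact force between the fingers and coil below 0.3 N); the robot touches nothing.
It fails at once if an instrument or the lamp holder is tipped over (more than 40 degrees) (angle between any of meter_mid, pack_mid, coil_mid, lamp_mid's own z axis and vertical above 0.7 rad).
It fails at once if the cup, dry cell or eraser is moved more than 20 mm (distance of any of cup_mid, cell_center, eraser_mid from where it was at the start of the episode above 0.02 m).
It also fails if it takes over 144 s, if anything falls off the work surface, if the arm or the gripper's body presses on something with over 40 N, if the wrist force passes 120 N, or if a joint passes its speed limit or range.

ROBOT

A 7-joint arm with a two-finger parallel gripper is mounted at the origin on the work surface. World frame = base frame: x ahead of the robot, y to its left, z up, the work surface at z = 0. Lengths are in m, angles in rad, forces in N, time in s.
With the tool pointing down it reaches from about 0.35 to 0.9 m from the base axis. Payload 8.1 kg.
Tool frame: the origin (TCP) lies on the centre line of the jaws, within the pads' length; the fingertips stand 22 mm ahead of it and the grasp point (between the pads) lies 3 mm ahead of it (arm.finger_overhang is the distance from the TCP to the fingertips, in m); z points along the fingers, y is the direction in which the jaws open and shut (so a half turn about z gives the same grasp; the last joint's range is limited). The gripper opens to 92 mm and grips with 3 to 60 N. Pads are 19 mm wide; open, the fingers measure 130 mm over their backs; the gripper's body (75 mm by 190 mm) begins 47 mm behind the grasp point.
Start: joints at [-1.303, 0.434, 0.025, 1.573, -0.012, 1.134, -0.075], TCP at [0.227, 0.583, 0.249] pointing down, gripper open.
Joint ranges: [-2.62, 2.62], [-0.44, 2.09], [-1.27, 1.32], [0.08, 2.57], [-1.32, 4.46], [0.12, 2], [-2.74, 2.74]. Speed limits (rad/s): [2.22, 2.22, 3.01, 3.01, 3.14, 3.14, 3.14].

INTERFACE

Orientations are given as a rotation vector (axis times angle).
In Python, from cell import arm gives the robot as it stands. The module is installed in compiled form; this text tells all that it offers.
- The arm moves only by the tool step_arm, never from a script. Its argument "plan" is a list of rows, each an object of numbers: "wx", "wy", "wz": the turn, a rotation vector about the tool's x, y, z in units of 6 degrees (1.0 is 6 degrees); "tx", "ty", "tz": the shift along the tool's x, y, z in cm; "hand": the opening, from 0 (shut) to 1 (fully open). A call has exactly 10 rows; each row shifts and turns the commanded pose from where the row before left it, along the tool's axes as they then stand; what a row does not reach is not made up. A row lasts 1/12 s, in which the tool goes at most 41.7 mm and 7.16 degrees, less where a joint would pass 70% of its speed; a pose out of reach is approached as far as the arm can. A call is refused whole if a number of a shift passes 4.17 or a number of a turn 1, either way. A call with a gripper value outside its range is refused whole. The fingers move at their own pace and stop on an object; "force" is the grip in N (left out, the last holds). Time passes only in rows, so rows that do not move let the fingers close, or fill a call up. It gives the time, the measured TCP pose, the force and the opening at its end, in the units of the state.
- arm.observe(): the state, without advancing time (a new reading comes with each control period).
- arm.get_image(name): name is "scene" or "side" or "wrist"; returns (picture, depth): 400x640x3 uint8, red, green, blue; 400x640 float32, m along the optical axis (not along the pixel's ray), 0 where there is no reading.
- arm.calibration(name): a dict with "mtx" (3x3 intrinsics, pixels), "R" (3x3) and "t" (3): a world point X has camera coordinates R X + t. Camera axes: x right, y down, z forward; pixel columns grow to the right and rows downward; lengths in m; the calibration is good to about 2 mm. The wrist camera is an equidistant fisheye: a pixel r from the principal point sees the ray r / f radians off the axis. A picture is of the moment at which its call begins: read the wrist's pose just before it. calibration takes no time and is no camera call; for the wrist camera it gives the pose at the moment of the call.
- arm.sign_off(): hands the job in, once; it reports no verdict.
The state is a dict: "clock": time; "joints": joint angles; "dq": joint speeds; "joint_efforts": joint torques, N m; "position": TCP position; "ee_rot": TCP orientation; "force": force on the tool from outside, world axes, zero at the start; "ft_torque": the same for the moment, N m; "width": opening from 0.0 (shut) to 1.0 (fully open).
Only numpy, scipy, OpenCV 4.12 (cv2) and the standard library are available. Lean on these libraries where they do the work, as an engineer would, in place of code of your own. Each camera call takes 0.05 s, during which the arm holds its last target.

## Working session

There is one attempt and no reset: what is moved stays moved. The work goes in short steps, Python scripts to look and compute and a tool call to move; the robot and the scene stay as the last step left them, time stands still between calls to the robot, and variables do not carry over. Pictures are saved under pics/ and viewed, and the job is handed in when it is done.

Besides the shell and the picture viewer there is one more tool, called by a JSON object that holds its "method" and its "body", one argument or row to a line. step_arm: Moves the arm, as the interface text tells. Its arguments: {"type":"object","properties":{"plan":{"type":"array"},"force":{"type":"number"}},"required":["plan"]}

```bash
mkdir -p pics
cat > look.py <<'E'
import sys,cv2,numpy as np
from cell import arm
def shot(name,tag):
    c=arm.calibration(name); im,d=arm.get_image(name)
    cv2.imwrite(f'pics/{tag}.png',im[:,:,::-1]); np.savez(f'pics/{tag}.npz',im=im,d=d,K=c['mtx'],R=c['R'],t=c['t'])
    return im,d,c
def world(d,K,R,t):
    h,w=d.shape; u,v=np.meshgrid(np.arange(w),np.arange(h))
    x=(u-K[0,2])/K[0,0]*d; y=(v-K[1,2])/K[1,1]*d
    P=np.stack([x,y,d],-1); return (P-np.array(t))@np.array(R)
E
python3 - <<'E'
from look import *
for n in ['scene','side','wrist']:
    im,d,c=shot(n,n+'0'); print(n,c, (d>0).mean())
s=arm.observe();print({k:np.round(v,3) for k,v in s.items()}, arm.finger_overhang)
E
```

```text
scene {'mtx': array([[369.9125288 ,   0.        , 309.9313154 ],
       [  0.        , 369.9125288 , 195.70296942],
       [  0.        ,   0.        ,   1.        ]]), 'R': array([[-0.55671166,  0.83069701,  0.00382185],
       [ 0.47019731,  0.3189002 , -0.82293205],
       [-0.68482598, -0.45633884, -0.56812696]]), 't': array([ 0.33516373, -0.22961036,  1.19514133])} 0.99621875
side {'mtx': array([[460.10891062,   0.        , 325.24780253],
       [  0.        , 460.10891062, 206.10752025],
       [  0.        ,   0.        ,   1.        ]]), 'R': array([[ 9.82669754e-01, -1.85363172e-01,  8.05795060e-04],
       [-1.17814283e-01, -6.27915673e-01, -7.69312487e-01],
       [ 1.43108174e-01,  7.55885178e-01, -6.38872169e-01]]), 't': array([-0.59139459,  0.10980348,  0.84504805])} 0.9959296875
wrist {'mtx': array([[309.70691629,   0.        , 320.98135238],
       [  0.        , 309.70691629, 198.42610071],
       [  0.        ,   0.        ,   1.        ]]), 'R': array([[ 3.61381706e-01,  9.32417686e-01, -7.22479046e-04],
       [ 9.02633095e-01, -3.49643456e-01,  2.51003885e-01],
       [ 2.33787851e-01, -9.13603455e-02, -9.67985810e-01]]), 't': array([-0.62455143, -0.0318759 ,  0.3892199 ])} 0.95024609375
{'clock': np.float64(0.15), 'joints': array([-1.303,  0.435,  0.025,  1.574, -0.012,  1.134, -0.075]), 'dq': array([ 0.002, -0.003, -0.   , -0.001,  0.001, -0.001,  0.001]), 'joint_efforts': array([ 2.0000e-03, -6.6826e+01,  9.8600e-01, -3.1470e+01, -6.0000e-02,
        3.9000e-02,  0.0000e+00]), 'position': array([0.226, 0.582, 0.248]), 'ee_rot': array([-5.790e-01, -3.088e+00,  2.000e-03]), 'force': array([ 0.825, -0.138, -0.8  ]), 'ft_torque': array([ 0.025, -0.011, -0.041]), 'width': np.float64(0.999)} 0.022
```

View pics/scene0.png

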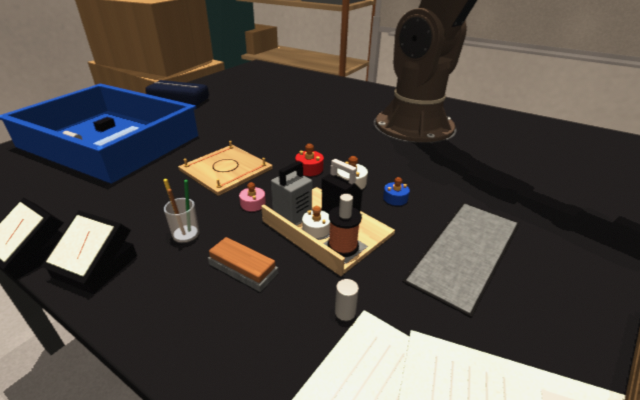

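View pics/side0.png

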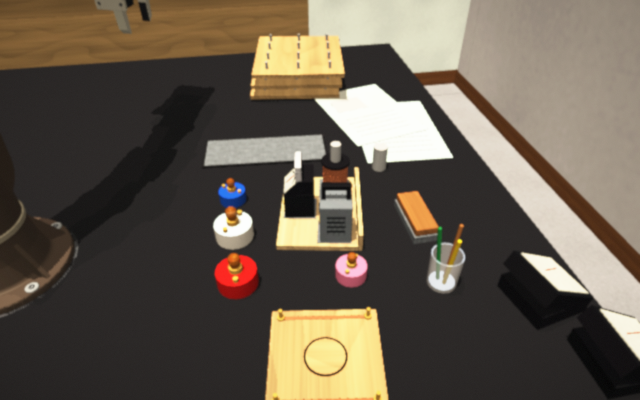

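View pics/wrist0.png

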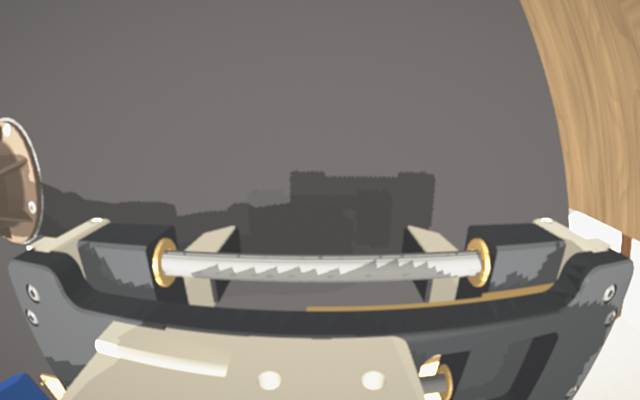

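The scene view shows lamp-holder-like things: white at (316,220) in the rack, larger white at (350,175) outside it, red (309,160), pink (252,198) and blue (397,190). By the description, the target is the smaller white one in the rack. The meter is in front of it near (345,190), the pack at (292,195), the coil at (343,230) and the mat at (465,255). The board is at (225,166). Next I'll measure sizes and poses.

Run:
```python
from look import *
im=cv2.imread('pics/scene0.png')[135:275,235:415]; a=cv2.resize(im,None,fx=4,fy=4,interpolation=cv2.INTER_CUBIC)
im=cv2.imread('pics/side0.png')[130:260,200:380]; b=cv2.resize(im,None,fx=4,fy=4,interpolation=cv2.INTER_CUBIC)
cv2.imwrite('pics/c1.png',a);cv2.imwrite('pics/c2.png',b)
# ortho maps 2mm/px : x 0.2..0.95 , y -0.45..0.5
for n in ['scene','side']:
    z=np.load(f'pics/{n}0.npz');P=world(z['d'],z['K'],z['R'],z['t']).reshape(-1,3);C=z['im'].reshape(-1,3)
    ok=(z['d'].ravel()>0)&(P[:,0]>.2)&(P[:,0]<.95)&(P[:,1]>-.5)&(P[:,1]<.5)&(P[:,2]<.14)
    P=P[ok];C=C[ok]; o=np.argsort(P[:,2]);P=P[o];C=C[o]
    M=np.zeros((375,500,3),np.uint8); 
    i=((.95-P[:,0])/.002).astype(int).clip(0,374); j=((.5-P[:,1])/.002).astype(int).clip(0,499)
    M[i,j]=C[:,::-1]
    cv2.imwrite(f'pics/o_{n}.png',cv2.resize(M,None,fx=1.5,fy=1.5,interpolation=cv2.INTER_NEAREST))
    t=P[:,2]; print(n,'table z',np.median(t[np.abs(t)<.006]))
```

```text
scene table z 0.0011414974969115302
side table z 0.0008908645609105566
```

View pics/c1.png

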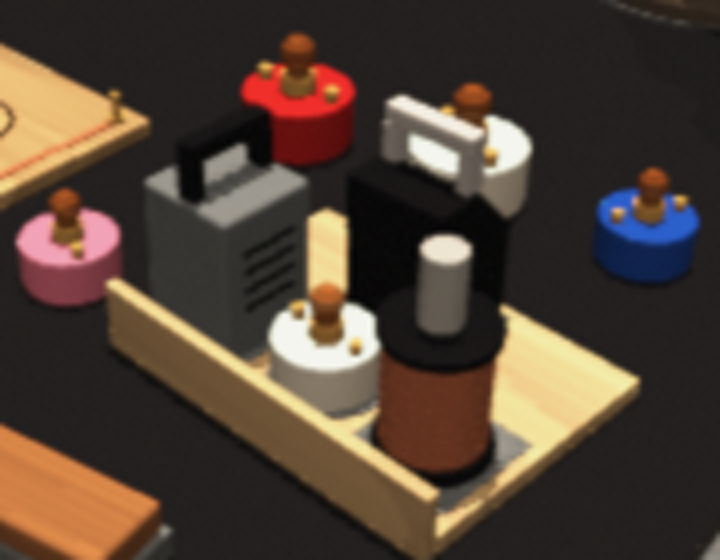

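View pics/o_scene.png

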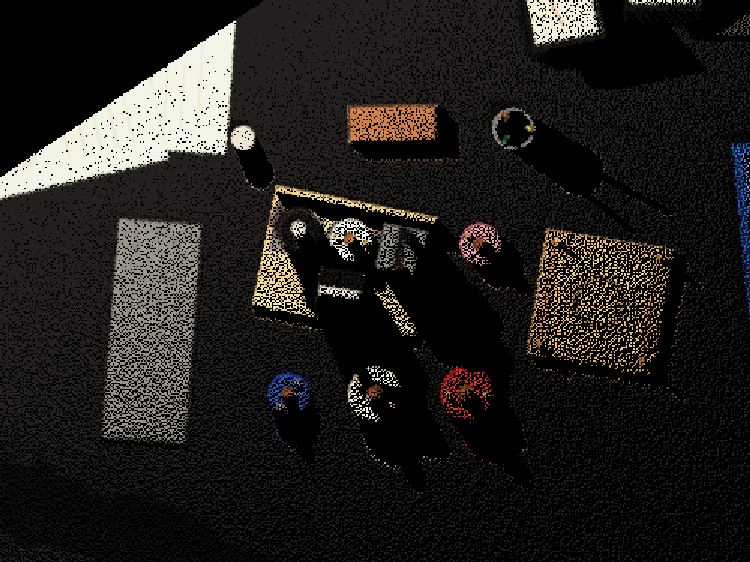

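View pics/o_side.png

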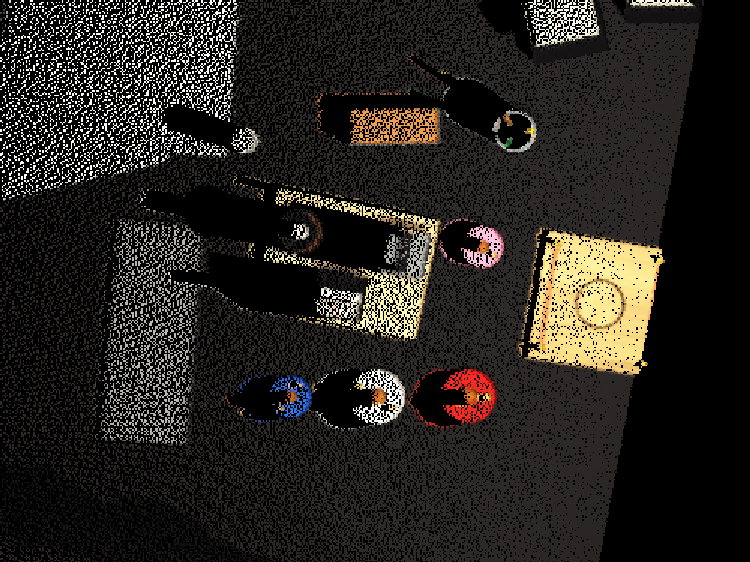

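View pics/c2.png

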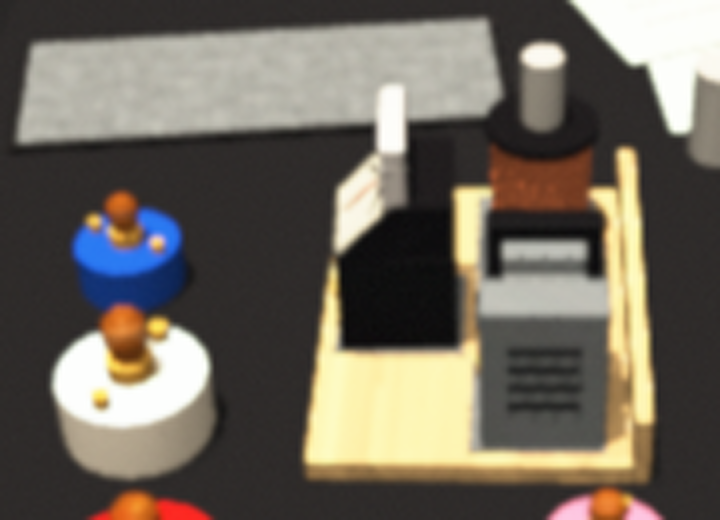

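```bash
cat > fit.py <<'E'
from look import *
def pts(tag):
    z=np.load(f'pics/{tag}.npz');P=world(z['d'],z['K'],z['R'],z['t']).reshape(-1,3)
    ok=z['d'].ravel()>0
    return P[ok],z['im'].reshape(-1,3)[ok].astype(int)
def box(P,c,r,z0,z1):
    return (np.hypot(P[:,0]-c[0],P[:,1]-c[1])<r)&(P[:,2]>z0)&(P[:,2]<z1)
def rect(Q):
    (c,s,a)=cv2.minAreaRect((Q[:,:2]*1000).astype(np.float32)); return np.round(c,1),np.round(s,1),round(a,1),len(Q)
def circ(Q):
    x,y=Q[:,0],Q[:,1]; A=np.c_[2*x,2*y,np.ones(len(x))]; s=np.linalg.lstsq(A,x*x+y*y,rcond=None)[0]
    return np.round(np.r_[s[:2],np.sqrt(s[2]+s[0]**2+s[1]**2)]*1000,1)
E
python3 - <<'E'
from fit import *
m=lambda j,i:(.95-i/1.5*.002,.5-j/1.5*.002)
for n in ['scene0','side0']:
    P,C=pts(n); print(n)
    g=C.mean(1)
    s=box(P,m(152,330),.2,.0025,.008)&(g>55)&(np.ptp(C,axis=1)<25)&(P[:,1]>.2); Q=P[s]
    # trim outliers
    print('mat',rect(Q),'centre pct',[(np.percentile(Q[:,k],1)+np.percentile(Q[:,k],99))/2 for k in (0,1)],np.median(Q[:,2]))
    s=box(P,m(600,302),.14,.009,.014)&(C[:,0]>C[:,2]+30); print('board',rect(P[s]),np.median(P[s][:,2]))
    s=box(P,m(345,265),.2,.034,.044)&(C[:,0]>C[:,2]+25)&(C[:,1]>C[:,2]+12); print('walltop',rect(P[s]))
    for nm,p in [('meter',(340,280)),('pack',(402,245)),('coil',(300,230))]:
        Q=P[box(P,m(*p),.035,.119,.14)]; print(nm,rect(Q),np.percentile(Q[:,2],[5,50,95]) if len(Q) else '')
    for nm,p in [('lampRack',(350,240)),('lampBigW',(375,393)),('blue',(290,390)),('red',(467,392)),('pink',(480,243))]:
        Q=P[box(P,m(*p),.055,.012,.1)]; 
        c=m(*p);print(nm,'zmax',Q[:,2].max().round(3), rect(Q[Q[:,2]<.07]) )
E
```

```text
scene0
mat (array([509.4, 297.9]), array([113.1, 296.1]), 85.5, 6396) centre pct [np.float64(0.5108095961794792), np.float64(0.29742277932248673)] 0.005035047874232378
board (array([ 547.2, -300.1]), array([175.8, 173.1]), 80.7, 1913) 0.012891812476065447
walltop (array([599.5,  37.1]), array([271.5, 390.8]), 56.4, 1290)
meter (array([560.8,  47.8]), array([55.8, 13.9]), 84.6, 225) [0.12098162 0.13148739 0.13545097]
pack (array([617.3, -35.6]), array([13.2, 55.2]), 78.5, 196) [0.11983055 0.12892595 0.13146182]
coil (array([645.2, 102. ]), array([21.2, 19.1]), 29.6, 106) [0.12024208 0.12627314 0.12771572]
lampRack zmax 0.1 (array([634.7,  35.3]), array([96.3, 98.5]), 76.8, 1685)
lampBigW zmax 0.076 (array([427.8,   2.4]), array([64.9, 71.3]), 38.9, 350)
blue zmax 0.058 (array([426.8, 115.4]), array([53.2, 54.7]), 18.4, 447)
red zmax 0.074 (array([ 425., -121.]), array([68.8, 67.1]), 72.7, 502)
pink zmax 0.059 (array([ 625.8, -139.7]), array([53.5, 54.3]), 51.9, 466)
side0
mat (array([527.8, 298.2]), array([127.7, 341. ]), 84.7, 2981) centre pct [np.float64(0.5063125879586473), np.floa
[... 154 characters left out ...]
6, -17. ]), array([388.2, 284.7]), 2.5, 729)
meter (array([557.3,  45.3]), array([54.2, 11.4]), 81.4, 118) [0.12169373 0.13444237 0.13619336]
pack (array([614.8, -39.2]), array([13.1, 52.1]), 76.5, 238) [0.12110172 0.12861476 0.13170803]
coil (array([641.6,  99.4]), array([21.9, 18.3]), 78.7, 75) [0.12024459 0.12588362 0.12742217]
lampRack zmax 0.1 (array([632.2,  38.8]), array([92.9, 97.3]), 78.1, 469)
lampBigW zmax 0.076 (array([421.2,  -4.6]), array([72.6, 70.4]), 6.9, 1119)
blue zmax 0.059 (array([422. , 111.4]), array([55.4, 52.8]), 4.3, 520)
red zmax 0.074 (array([ 422.2, -126. ]), array([70.9, 70.4]), 4.4, 1365)
pink zmax 0.058 (array([ 620.9, -144. ]), array([53.6, 54.5]), 69.0, 762)
```

Run:
```python
from fit import *
def ray(n,u,v,zp):
    z=np.load(f'pics/{n}.npz');K,R,t=z['K'],z['R'],z['t']
    d=R.T@np.array([(u-K[0,2])/K[0,0],(v-K[1,2])/K[1,1],1]); o=-R.T@t
    return o+d*(zp-o[2])/d[2]
# ring
for n in ['scene0','side0']:
    P,C=pts(n)
    z=np.load(f'pics/{n}.npz'); im=z['im'].astype(int); W=world(z['d'],z['K'],z['R'],z['t'])
    c0=np.array([.547,-.30]); r=np.hypot(W[...,0]-c0[0],W[...,1]-c0[1])
    m=(r<.055)&(im[...,0]<110)&(z['d']>0)
    v,u=np.nonzero(m); Q=np.array([ray(n,a,b,.012) for a,b in zip(u,v)]); print(n,'ring',len(Q),circ(Q),rect(Q))
    # wall line: wood pts z .03-.046 near expected wall
    yaw=np.radians(-11.2); ux=np.array([np.cos(yaw),np.sin(yaw)]);uy=np.array([-ux[1],ux[0]])
    L=np.array([.6297,.0316]); q=(P[:,:2]-L)
    a,b=q@ux,q@uy
    s=(abs(a-.041)<.012)&(abs(b)<.12)&(P[:,2]>.035)&(P[:,2]<.05)&(C[:,0]>C[:,2]+20)
    X=np.c_[a,b][s]; f=np.polyfit(X[:,1],X[:,0],1); print('wall',s.sum(),'slope deg',np.degrees(np.arctan(f[0])),'a0',f[1],'b ext',X[:,1].min(),X[:,1].max(),'z',np.median(P[s][:,2]))
    # rack base
    s=(a>-.13)&(a<.03)&(abs(b)<.13)&(P[:,2]>.009)&(P[:,2]<.016)&(C[:,0]>C[:,2]+20)
    X=np.c_[a,b][s]; print('base',X.min(0),X.max(0))
    # lamp top rim
    s=(np.hypot(a,b)<.034)&(P[:,2]>.034)&(P[:,2]<.044)&(np.ptp(C,axis=1)<40)&(C.mean(1)>90); X=np.c_[a,b][s]
    if s.sum()>5: print('lamp top',s.sum(),rect(X),np.median(P[s][:,2]))
```

```text
Traceback (most recent call last):
  File "fit.py", line 11, in circ
    x,y=Q[:,0],Q[:,1]; A=np.c_[2*x,2*y,np.ones(len(x))]; s=np.linalg.lstsq(A,x*x+y*y,rcond=None)[0]
        ~^^^^^
IndexError: too many indices for array: array is 1-dimensional, but 2 were indexed
```

```bash
cat > m2.py <<'E'
from fit import *
def ray(n,u,v,zp):
    z=np.load(f'pics/{n}.npz');K,R,t=z['K'],z['R'],z['t']
    d=R.T@np.array([(u-K[0,2])/K[0,0],(v-K[1,2])/K[1,1],1]); o=-R.T@t
    return o+d*(zp-o[2])/d[2]
for n in ['scene0','side0']:
    P,C=pts(n)
    z=np.load(f'pics/{n}.npz'); im=z['im'].astype(int); W=world(z['d'],z['K'],z['R'],z['t'])
    c0=np.array([.547,-.30]); r=np.hypot(W[...,0]-c0[0],W[...,1]-c0[1])
    sel=(r<.05)&(z['d']>0); med=np.median(im[...,0][sel])
    m=sel&(im[...,0]<.75*med)
    v,u=np.nonzero(m); Q=np.array([ray(n,a,b,.012) for a,b in zip(u,v)]); print(n,'ring',med,len(Q)); 
    if len(Q)>5: print(circ(Q),rect(Q))
    yaw=np.radians(-11.2); ux=np.array([np.cos(yaw),np.sin(yaw)]);uy=np.array([-ux[1],ux[0]])
    L=np.array([.6297,.0316]); q=(P[:,:2]-L)
    a,b=q@ux,q@uy
    s=(abs(a-.041)<.012)&(abs(b)<.12)&(P[:,2]>.035)&(P[:,2]<.05)&(C[:,0]>C[:,2]+20)
    X=np.c_[a,b][s]; f=np.polyfit(X[:,1],X[:,0],1); print('wall',s.sum(),'slope deg',np.degrees(np.arctan(f[0])),'a0',f[1],'b ext',X[:,1].min(),X[:,1].max(),'z',np.median(P[s][:,2]))
    s=(a>-.13)&(a<.03)&(abs(b)<.13)&(P[:,2]>.009)&(P[:,2]<.016)&(C[:,0]>C[:,2]+20)
    X=np.c_[a,b][s]; print('base',X.min(0),X.max(0))
    s=(np.hypot(a,b)<.034)&(P[:,2]>.034)&(P[:,2]<.044)&(np.ptp(C,axis=1)<40)&(C.mean(1)>90); X=np.c_[a,b][s]
    if s.sum()>5: print('lamp top',s.sum(),rect(X),np.median(P[s][:,2]))
E
python3 m2.py
```

```text
scene0 ring 238.0 43
[ 545.4 -301.2   31.7] (array([ 547.5, -298.1]), array([60.4, 65.1]), 59.8, 43)
wall 495 slope deg 0.1795930727818738 a0 0.04938203810150472 b ext -0.10562965936538034 0.11244923447496752 z 0.04024623246189915
base [-0.11140474 -0.10921697] [0.02993321 0.11383081]
lamp top 318 (array([3.8, 2.8]), array([50.5, 51.9]), 53.9, 318) 0.040517496591007104
side0 ring 252.0 181
[ 545.2 -298.7   31.5] (array([ 545.2, -298.4]), array([64.1, 63.5]), 79.3, 181)
wall 295 slope deg 0.2049653556033086 a0 0.04545035399290389 b ext -0.10997077039529939 0.1094234060764471 z 0.040453336583812144
base [-0.11377574 -0.1111515 ] [0.0299866  0.10966652]
```

```bash
cat > go.py <<'E'
import sys,numpy as np
from scipy.spatial.transform import Rotation as Ro
from cell import arm
# usage: go.py x y z yaw_deg(tool y)
x,y,z,a=map(float,sys.argv[1:5]); s=arm.observe()
R=Ro.from_rotvec(s['ee_rot']).as_matrix(); p=np.array(s['position'])
best=None
for k in (0,180):
    c,n=np.cos(np.radians(a+k)),np.sin(np.radians(a+k))
    T=np.array([[-n,c,0],[c,n,0],[0,0,-1]]).copy()
    w=Ro.from_matrix(R.T@T).as_rotvec(degrees=True)/6
    if best is None or np.linalg.norm(w)<np.linalg.norm(best): best=w
print('clk',round(float(s['clock']),2),'pos',p.round(4),'yaw',round(float(np.degrees(np.arctan2(R[1,1],R[0,1]))),1),'q',np.round(s['joints'],2),'w',round(float(s['width']),3),'F',np.round(s['force'],1))
print('shift cm (tool xyz)',(R.T@(np.array([x,y,z])-p)*100).round(2),'turn',best.round(2))
E
python3 go.py .6435 .1007 .249 78.8
```

```text
clk 0.15 pos [0.2264 0.5822 0.2481] yaw 68.8 q [-1.3   0.44  0.03  1.57 -0.01  1.13 -0.08] w 0.999 F [ 0.8 -0.1 -0.8]
shift cm (tool xyz) [-5.632e+01 -2.976e+01 -4.000e-02] turn [-0.01  0.   -1.67]
```

{"method": "step_arm", "body": {
  "plan": [
    {"tx": -2.8,"ty": -1.5,"hand": 0.5},
    {"tx": -2.8,"ty": -1.5,"hand": 0.5},
    {"tx": -2.8,"ty": -1.5,"hand": 0.5},
    {"tx": -2.8,"ty": -1.5,"hand": 0.5},
    {"tx": -2.8,"ty": -1.5,"hand": 0.5},
    {"tx": -2.8,"ty": -1.5,"hand": 0.5},
    {"tx": -2.8,"ty": -1.5,"hand": 0.5},
    {"tx": -2.8,"ty": -1.5,"hand": 0.5},
    {"tx": -2.8,"ty": -1.5,"hand": 0.5},
    {"tx": -2.8,"ty": -1.5,"hand": 0.5}
  ]
}}

```text
invalid input at $.plan[0]: expected keys wx, wy, wz, tx, ty, tz, hand
```

```bash
python3 go.py .6435 .1007 .249 78.8
```

```text
clk 0.15 pos [0.2264 0.5822 0.2481] yaw 68.8 q [-1.3   0.44  0.03  1.57 -0.01  1.13 -0.08] w 0.999 F [ 0.8 -0.1 -0.8]
shift cm (tool xyz) [-5.632e+01 -2.976e+01 -4.000e-02] turn [-0.01  0.   -1.67]
```

All keys are required in each row.

{"method": "step_arm", "body": {
  "plan": [
    {"wx": 0,"wy": 0,"wz": 0,"tx": -2.8,"ty": -1.5,"tz": 0,"hand": 0.5},
    {"wx": 0,"wy": 0,"wz": 0,"tx": -2.8,"ty": -1.5,"tz": 0,"hand": 0.5},
    {"wx": 0,"wy": 0,"wz": 0,"tx": -2.8,"ty": -1.5,"tz": 0,"hand": 0.5},
    {"wx": 0,"wy": 0,"wz": 0,"tx": -2.8,"ty": -1.5,"tz": 0,"hand": 0.5},
    {"wx": 0,"wy": 0,"wz": 0,"tx": -2.8,"ty": -1.5,"tz": 0,"hand": 0.5},
    {"wx": 0,"wy": 0,"wz": 0,"tx": -2.8,"ty": -1.5,"tz": 0,"hand": 0.5},
    {"wx": 0,"wy": 0,"wz": 0,"tx": -2.8,"ty": -1.5,"tz": 0,"hand": 0.5},
    {"wx": 0,"wy": 0,"wz": 0,"tx": -2.8,"ty": -1.5,"tz": 0,"hand": 0.5},
    {"wx": 0,"wy": 0,"wz": 0,"tx": -2.8,"ty": -1.5,"tz": 0,"hand": 0.5},
    {"wx": 0,"wy": 0,"wz": 0,"tx": -2.8,"ty": -1.5,"tz": 0,"hand": 0.5}
  ]
}}

```text
clock: 0.98
position: [0.4338, 0.3398, 0.2486]
ee_rot: [-0.579, -3.088, 0.0]
force: [0.2, -0.3, 0.1]
width: 0.499
```

```bash
python3 go.py .6435 .1007 .249 78.8
```

```text
clk 0.98 pos [0.4338 0.3398 0.2486] yaw 68.8 q [-0.85  0.31  0.12  1.76 -0.04  1.07  0.48] w 0.499 F [ 0.2 -0.3  0.1]
shift cm (tool xyz) [-28.21 -14.69  -0.04] turn [-0.   -0.   -1.67]
```

{"method": "step_arm", "body": {
  "plan": [
    {"wx": 0,"wy": 0,"wz": 0,"tx": -3.5,"ty": -1.84,"tz": 0,"hand": 0.5},
    {"wx": 0,"wy": 0,"wz": 0,"tx": -3.5,"ty": -1.84,"tz": 0,"hand": 0.5},
    {"wx": 0,"wy": 0,"wz": 0,"tx": -3.5,"ty": -1.84,"tz": 0,"hand": 0.5},
    {"wx": 0,"wy": 0,"wz": 0,"tx": -3.5,"ty": -1.84,"tz": 0,"hand": 0.5},
    {"wx": 0,"wy": 0,"wz": 0,"tx": -3.5,"ty": -1.84,"tz": 0,"hand": 0.5},
    {"wx": 0,"wy": 0,"wz": 0,"tx": -3.5,"ty": -1.84,"tz": 0,"hand": 0.5},
    {"wx": 0,"wy": 0,"wz": 0,"tx": -3.5,"ty": -1.84,"tz": 0,"hand": 0.5},
    {"wx": 0,"wy": 0,"wz": 0,"tx": -3.7,"ty": -1.84,"tz": 0,"hand": 0.5},
    {"wx": 0,"wy": 0,"wz": -0.8,"tx": 0,"ty": 0,"tz": 0,"hand": 0.5},
    {"wx": 0,"wy": 0,"wz": -0.87,"tx": 0,"ty": 0,"tz": 0,"hand": 0.5}
  ]
}}

```text
clock: 1.82
position: [0.6438, 0.0981, 0.2479]
ee_rot: [-0.31, -3.126, 0.003]
force: [-0.3, 1.6, -0.1]
width: 0.498
```

```bash
python3 go.py .6435 .1007 .113 78.8
python3 - <<'E'
from look import *
shot('wrist','w1')
E
```

```text
clk 1.82 pos [0.6438 0.0981 0.2479] yaw 78.7 q [-0.35  0.48  0.18  1.51 -0.09  1.16  1.22] w 0.498 F [-0.3  1.6 -0.1]
shift cm (tool xyz) [ 0.09  0.28 13.49] turn [-0.02 -0.   -0.02]
```

View pics/w1.png

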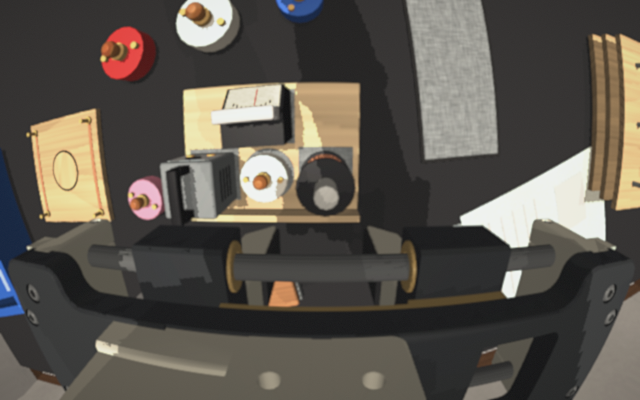

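The wrist view shows all the rack items: post at (327,190), pack handle at (172,195), meter handle at (250,118), lamp bulb at (262,182) and ring at (65,170). I'll use it to cross-check the positions.

```bash
cat > wr.py <<'E'
from fit import *
def wworld(z):
    d,K,R,t=z['d'],z['K'],z['R'],z['t']; h,w=d.shape
    u,v=np.meshgrid(np.arange(w),np.arange(h)); x=u-K[0,2]; y=v-K[1,2]; r=np.hypot(x,y)+1e-9; th=r/K[0,0]
    k=np.tan(th)*d/r; P=np.stack([x*k,y*k,d],-1); return (P-t)@R
def wpts(tag):
    z=np.load(f'pics/{tag}.npz'); P=wworld(z).reshape(-1,3); ok=(z['d'].ravel()>0)
    return P[ok],z['im'].reshape(-1,3)[ok].astype(int)
E
python3 - <<'E'
from wr import *
P,C=wpts('w1'); g=C.mean(1)
for nm,c in [('meter',(.559,.0465)),('pack',(.616,-.037)),('coil',(.6435,.1007))]:
    s=box(P,c,.035,.119,.15); Q=P[s]; print(nm,rect(Q),np.percentile(Q[:,2],[5,50,95]))
s=box(P,(.63,.032),.034,.034,.046)&(g>90)&(np.ptp(C,axis=1)<40); print('lamp',rect(P[s]),circ(P[s]))
s=box(P,(.51,.30),.2,.001,.01)&(g>70)&(np.ptp(C,axis=1)<30); Q=P[s]; print('mat',rect(Q),np.median(Q[:,2]))
s=box(P,(.546,-.3),.048,.0,.03); med=np.median(C[s,0]); s&=C[:,0]<.7*med; print('ring',circ(P[s]),rect(P[s]),np.median(P[s][:,2]))
E
```

```text
meter (array([559. ,  48.6]), array([54.5, 12.5]), 81.4, 940) [0.1311142  0.13404691 0.13525412]
pack (array([616., -35.]), array([13.4, 54.1]), 79.2, 860) [0.12103366 0.12938636 0.13089653]
coil (array([643.1, 102.2]), array([20.5, 21.7]), 28.8, 496) [0.12309176 0.1259052  0.12706573]
lamp (array([629.1,  33.5]), array([54.7, 54.1]), 61.7, 1417) [629.   33.5  20.8]
mat (array([543.9, 254.7]), array([197.3, 217. ]), 85.6, 12027) 0.004841722622110586
ring [ 547.3 -298.6   31.4] (array([ 548.3, -290.2]), array([48.9, 64.3]), 83.7, 81) 0.012397539870017661
```

{"method": "step_arm", "body": {
  "plan": [
    {"wx": 0,"wy": 0,"wz": 0,"tx": 0.1,"ty": 0.3,"tz": 2.0,"hand": 0.5},
    {"wx": 0,"wy": 0,"wz": 0,"tx": 0,"ty": 0,"tz": 2.0,"hand": 0.5},
    {"wx": 0,"wy": 0,"wz": 0,"tx": 0,"ty": 0,"tz": 2.0,"hand": 0.5},
    {"wx": 0,"wy": 0,"wz": 0,"tx": 0,"ty": 0,"tz": 2.0,"hand": 0.5},
    {"wx": 0,"wy": 0,"wz": 0,"tx": 0,"ty": 0,"tz": 2.0,"hand": 0.5},
    {"wx": 0,"wy": 0,"wz": 0,"tx": 0,"ty": 0,"tz": 2.0,"hand": 0.5},
    {"wx": 0,"wy": 0,"wz": 0,"tx": 0,"ty": 0,"tz": 1.5,"hand": 0.5},
    {"wx": 0,"wy": 0,"wz": 0,"tx": 0,"ty": 0,"tz": 0,"hand": 0.5},
    {"wx": 0,"wy": 0,"wz": 0,"tx": 0,"ty": 0,"tz": 0,"hand": 0.5},
    {"wx": 0,"wy": 0,"wz": 0,"tx": 0,"ty": 0,"tz": 0,"hand": 0.5}
  ],
  "force": 20
}}

```text
clock: 2.7
position: [0.6427, 0.1054, 0.1147]
ee_rot: [0.308, 3.125, 0.001]
force: [0.5, -0.1, -0.4]
width: 0.503
```

```bash
python3 go.py .6432 .1012 .113 78.8
```

```text
clk 2.7 pos [0.6427 0.1054 0.1147] yaw 78.7 q [-0.35  0.6   0.16  1.66 -0.11  0.89  1.23] w 0.503 F [ 0.5 -0.1 -0.4]
shift cm (tool xyz) [-0.13 -0.4   0.17] turn [ 0.01  0.01 -0.01]
```

{"method": "step_arm", "body": {
  "plan": [
    {"wx": 0,"wy": 0,"wz": 0,"tx": -0.1,"ty": -0.4,"tz": 0.1,"hand": 0.5},
    {"wx": 0,"wy": 0,"wz": 0,"tx": 0,"ty": 0,"tz": 0,"hand": 0.4},
    {"wx": 0,"wy": 0,"wz": 0,"tx": 0,"ty": 0,"tz": 0,"hand": 0.3},
    {"wx": 0,"wy": 0,"wz": 0,"tx": 0,"ty": 0,"tz": 0,"hand": 0.2},
    {"wx": 0,"wy": 0,"wz": 0,"tx": 0,"ty": 0,"tz": 0,"hand": 0.1},
    {"wx": 0,"wy": 0,"wz": 0,"tx": 0,"ty": 0,"tz": 0,"hand": 0.0},
    {"wx": 0,"wy": 0,"wz": 0,"tx": 0,"ty": 0,"tz": 0,"hand": 0.0},
    {"wx": 0,"wy": 0,"wz": 0,"tx": 0,"ty": 0,"tz": 0,"hand": 0.0},
    {"wx": 0,"wy": 0,"wz": 0,"tx": 0,"ty": 0,"tz": 0,"hand": 0.0},
    {"wx": 0,"wy": 0,"wz": 0,"tx": 0,"ty": 0,"tz": 0,"hand": 0.0}
  ],
  "force": 25
}}

```text
clock: 3.53
position: [0.6425, 0.1012, 0.1129]
ee_rot: [0.307, 3.126, 0.001]
force: [0.2, 2.3, 3.2]
width: 0.235
```

```bash
python3 go.py .604 .2905 .25 78.8
```

```text
clk 3.53 pos [0.6425 0.1012 0.1129] yaw 78.8 q [-0.34  0.61  0.15  1.66 -0.11  0.88  1.23] w 0.235 F [0.2 2.3 3.2]
shift cm (tool xyz) [  7.46  17.82 -13.7 ] turn [ 0.01  0.   -0.  ]
```

{"method": "step_arm", "body": {
  "plan": [
    {"wx": 0,"wy": 0,"wz": 0,"tx": 0,"ty": 0,"tz": -1.0,"hand": 0.0},
    {"wx": 0,"wy": 0,"wz": 0,"tx": 0,"ty": 0,"tz": -2.0,"hand": 0.0},
    {"wx": 0,"wy": 0,"wz": 0,"tx": 0,"ty": 0,"tz": -2.0,"hand": 0.0},
    {"wx": 0,"wy": 0,"wz": 0,"tx": 0.5,"ty": 1.2,"tz": -1,"hand": 0.0},
    {"wx": 0,"wy": 0,"wz": 0,"tx": 1.0,"ty": 2.4,"tz": 0,"hand": 0.0},
    {"wx": 0,"wy": 0,"wz": 0,"tx": 1.2,"ty": 2.9,"tz": 0,"hand": 0.0},
    {"wx": 0,"wy": 0,"wz": 0,"tx": 1.3,"ty": 3.1,"tz": 0,"hand": 0.0},
    {"wx": 0,"wy": 0,"wz": 0,"tx": 1.3,"ty": 3.1,"tz": 0,"hand": 0.0},
    {"wx": 0,"wy": 0,"wz": 0,"tx": 1.2,"ty": 2.9,"tz": 0,"hand": 0.0},
    {"wx": 0,"wy": 0,"wz": 0,"tx": 0.9,"ty": 2.2,"tz": 0,"hand": 0.0}
  ]
}}

```text
clock: 4.37
position: [0.6021, 0.2937, 0.1722]
ee_rot: [-0.303, -3.125, -0.001]
force: [-0.1, 1.0, -5.2]
width: 0.231
```

{"method": "step_arm", "body": {
  "plan": [
    {"wx": 0,"wy": 0,"wz": 0,"tx": 0,"ty": 0,"tz": 1.5,"hand": 0.0},
    {"wx": 0,"wy": 0,"wz": 0,"tx": 0,"ty": 0,"tz": 1.5,"hand": 0.0},
    {"wx": 0,"wy": 0,"wz": 0,"tx": 0,"ty": 0,"tz": 1.0,"hand": 0.0},
    {"wx": 0,"wy": 0,"wz": 0,"tx": 0,"ty": 0,"tz": 1.0,"hand": 0.0},
    {"wx": 0,"wy": 0,"wz": 0,"tx": 0,"ty": 0,"tz": 0.5,"hand": 0.0},
    {"wx": 0,"wy": 0,"wz": 0,"tx": 0,"ty": 0,"tz": 0.5,"hand": 0.0},
    {"wx": 0,"wy": 0,"wz": 0,"tx": 0,"ty": 0,"tz": 0,"hand": 0.0},
    {"wx": 0,"wy": 0,"wz": 0,"tx": 0,"ty": 0,"tz": 0,"hand": 0.0},
    {"wx": 0,"wy": 0,"wz": 0,"tx": 0,"ty": 0,"tz": 0,"hand": 0.0},
    {"wx": 0,"wy": 0,"wz": 0,"tx": 0,"ty": 0,"tz": 0,"hand": 0.0}
  ]
}}

```text
clock: 5.2
position: [0.6049, 0.29, 0.1135]
ee_rot: [0.308, 3.126, 0.001]
force: [0.2, -0.8, -5.9]
width: 0.234
```

```bash
python3 go.py .604 .2905 .105 78.8
```

```text
clk 5.2 pos [0.6049 0.29   0.1135] yaw 78.8 q [-0.62  0.63  0.14  1.6  -0.11  0.91  0.94] w 0.234 F [ 0.2 -0.8 -5.9]
shift cm (tool xyz) [0.1  0.03 0.85] turn [ 0.01  0.01 -0.01]
```

{"method": "step_arm", "body": {
  "plan": [
    {"wx": 0,"wy": 0,"wz": 0,"tx": 0,"ty": 0,"tz": 0.4,"hand": 0.0},
    {"wx": 0,"wy": 0,"wz": 0,"tx": 0,"ty": 0,"tz": 0.4,"hand": 0.0},
    {"wx": 0,"wy": 0,"wz": 0,"tx": 0,"ty": 0,"tz": 0.0,"hand": 0.0},
    {"wx": 0,"wy": 0,"wz": 0,"tx": 0,"ty": 0,"tz": 0.0,"hand": 0.0},
    {"wx": 0,"wy": 0,"wz": 0,"tx": 0,"ty": 0,"tz": 0.0,"hand": 0.0},
    {"wx": 0,"wy": 0,"wz": 0,"tx": 0,"ty": 0,"tz": 0.0,"hand": 0.0},
    {"wx": 0,"wy": 0,"wz": 0,"tx": 0,"ty": 0,"tz": 0,"hand": 0.0},
    {"wx": 0,"wy": 0,"wz": 0,"tx": 0,"ty": 0,"tz": 0,"hand": 0.0},
    {"wx": 0,"wy": 0,"wz": 0,"tx": 0,"ty": 0,"tz": 0,"hand": 0.0},
    {"wx": 0,"wy": 0,"wz": 0,"tx": 0,"ty": 0,"tz": 0,"hand": 0.0}
  ]
}}

```text
clock: 6.03
position: [0.6045, 0.2899, 0.1048]
ee_rot: [0.307, 3.127, 0.0]
force: [-0.4, 1.3, -4.5]
width: 0.236
```

```bash
python3 go.py .604 .2905 .105 78.8
```

```text
clk 6.03 pos [0.6045 0.2899 0.1048] yaw 78.8 q [-0.62  0.64  0.14  1.61 -0.11  0.9   0.94] w 0.236 F [-0.4  1.3 -4.5]
shift cm (tool xyz) [ 0.06  0.05 -0.02] turn [ 0.  0. -0.]
```

{"method": "step_arm", "body": {
  "plan": [
    {"wx": 0,"wy": 0,"wz": 0,"tx": 0,"ty": 0,"tz": 0.05,"hand": 0.0},
    {"wx": 0,"wy": 0,"wz": 0,"tx": 0,"ty": 0,"tz": 0.05,"hand": 0.0},
    {"wx": 0,"wy": 0,"wz": 0,"tx": 0,"ty": 0,"tz": 0.0,"hand": 0.25},
    {"wx": 0,"wy": 0,"wz": 0,"tx": 0,"ty": 0,"tz": 0.0,"hand": 0.3},
    {"wx": 0,"wy": 0,"wz": 0,"tx": 0,"ty": 0,"tz": 0.0,"hand": 0.4},
    {"wx": 0,"wy": 0,"wz": 0,"tx": 0,"ty": 0,"tz": 0.0,"hand": 0.5},
    {"wx": 0,"wy": 0,"wz": 0,"tx": 0,"ty": 0,"tz": 0,"hand": 0.5},
    {"wx": 0,"wy": 0,"wz": 0,"tx": 0,"ty": 0,"tz": -1,"hand": 0.5},
    {"wx": 0,"wy": 0,"wz": 0,"tx": 0,"ty": 0,"tz": -3,"hand": 0.5},
    {"wx": 0,"wy": 0,"wz": 0,"tx": 0,"ty": 0,"tz": -3,"hand": 0.5}
  ]
}}

```text
clock: 6.87
position: [0.6036, 0.2894, 0.1739]
ee_rot: [-0.307, -3.124, 0.003]
force: [0.2, 0.9, 0.3]
width: 0.497
```

```bash
python3 go.py .616 -.0365 .2 78.8
```

```text
clk 6.87 pos [0.6036 0.2894 0.1739] yaw 78.8 q [-0.62  0.57  0.15  1.55 -0.1   1.03  0.93] w 0.497 F [0.2 0.9 0.3]
shift cm (tool xyz) [ -7.56 -31.73  -2.56] turn [-0.02 -0.02 -0.01]
```

{"method": "step_arm", "body": {
  "plan": [
    {"wx": 0,"wy": 0,"wz": 0,"tx": -0.8,"ty": -3.5,"tz": -0.5,"hand": 0.5},
    {"wx": 0,"wy": 0,"wz": 0,"tx": -0.8,"ty": -3.5,"tz": -0.5,"hand": 0.5},
    {"wx": 0,"wy": 0,"wz": 0,"tx": -0.8,"ty": -3.5,"tz": 0,"hand": 0.5},
    {"wx": 0,"wy": 0,"wz": 0,"tx": -0.8,"ty": -3.5,"tz": 0,"hand": 0.5},
    {"wx": 0,"wy": 0,"wz": 0,"tx": -0.8,"ty": -3.5,"tz": 0,"hand": 0.5},
    {"wx": 0,"wy": 0,"wz": 0,"tx": -0.8,"ty": -3.5,"tz": 0,"hand": 0.5},
    {"wx": 0,"wy": 0,"wz": 0,"tx": -0.9,"ty": -3.6,"tz": 0,"hand": 0.5},
    {"wx": 0,"wy": 0,"wz": 0,"tx": -0.9,"ty": -3.6,"tz": 0,"hand": 0.5},
    {"wx": 0,"wy": 0,"wz": 0,"tx": -0.9,"ty": -3.5,"tz": 0,"hand": 0.5},
    {"wx": 0,"wy": 0,"wz": 0,"tx": 0,"ty": 0,"tz": 0,"hand": 0.5}
  ]
}}

```text
clock: 7.7
position: [0.6161, -0.0462, 0.185]
ee_rot: [0.324, 3.123, -0.008]
force: [-1.1, -1.2, 0.1]
width: 0.498
```

```bash
python3 go.py .616 -.0365 .127 78.8
python3 - <<'E'
from wr import *
shot('wrist','w2');shot('side','s2')
P,C=wpts('w2')
s=box(P,(.604,.29),.05,.119-.008,.14); Q=P[s]; print('coil',rect(Q))
P,C=pts('s2')
s=box(P,(.604,.29),.06,.111,.14); Q=P[s]; print('coil',rect(Q),np.percentile(Q[:,2],[5,50,95]))
E
```

```text
clk 7.7 pos [ 0.6161 -0.0462  0.185 ] yaw 78.2 q [-0.15  0.48  0.2   1.68 -0.1   0.99  1.45] w 0.498 F [-1.1 -1.2  0.1]
shift cm (tool xyz) [0.22 0.98 5.79] turn [-0.05  0.02 -0.11]
coil (array([604.6, 283.4]), array([13.5, 21.6]), 85.4, 173)
coil (array([604., 286.]), array([18.5, 19.9]), 61.2, 55) [0.11255858 0.11778418 0.12042433]
```

View pics/s2.png

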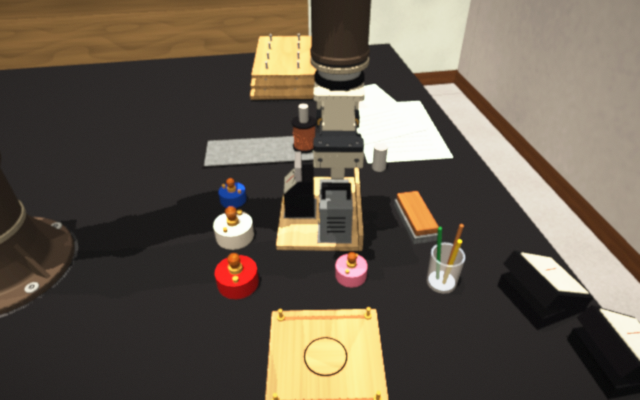

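The coil stands upright on the mat at about (303,130), and the pack is untouched at (335,215).

```bash
python3 go.py .616 -.0365 .127 79.2
```

```text
clk 7.8 pos [ 0.6164 -0.0382  0.1845] yaw 78.5 q [-0.16  0.48  0.19  1.68 -0.11  0.99  1.44] w 0.499 F [-0.1  1.1 -0.3]
shift cm (tool xyz) [0.08 0.16 5.75] turn [-0.    0.01 -0.11]
```

{"method": "step_arm", "body": {
  "plan": [
    {"wx": 0,"wy": 0,"wz": 0,"tx": 0,"ty": 0,"tz": 0,"hand": 0.5},
    {"wx": 0,"wy": 0,"wz": 0,"tx": 0,"ty": 0,"tz": 0,"hand": 0.5},
    {"wx": 0,"wy": 0,"wz": 0,"tx": 0,"ty": 0,"tz": 1.5,"hand": 0.5},
    {"wx": 0,"wy": 0,"wz": 0,"tx": 0,"ty": 0,"tz": 1.5,"hand": 0.5},
    {"wx": 0,"wy": 0,"wz": 0,"tx": 0,"ty": 0,"tz": 1.5,"hand": 0.5},
    {"wx": 0,"wy": 0,"wz": 0,"tx": 0,"ty": 0,"tz": 1.2,"hand": 0.5},
    {"wx": 0,"wy": 0,"wz": 0,"tx": 0,"ty": 0,"tz": 0,"hand": 0.5},
    {"wx": 0,"wy": 0,"wz": 0,"tx": 0,"ty": 0,"tz": 0,"hand": 0.5},
    {"wx": 0,"wy": 0,"wz": 0,"tx": 0,"ty": 0,"tz": 0,"hand": 0.5},
    {"wx": 0,"wy": 0,"wz": 0,"tx": 0,"ty": 0,"tz": 0,"hand": 0.5}
  ]
}}

```text
clock: 8.63
position: [0.617, -0.0355, 0.1277]
ee_rot: [0.307, 3.125, 0.0]
force: [-0.3, -0.2, 0.3]
width: 0.499
```

```bash
python3 go.py .616 -.0365 .127 79.2
```

```text
clk 8.63 pos [ 0.617  -0.0355  0.1277] yaw 78.8 q [-0.15  0.54  0.18  1.74 -0.12  0.87  1.45] w 0.499 F [-0.3 -0.2  0.3]
shift cm (tool xyz) [ 0.08 -0.12  0.07] turn [ 0.    0.02 -0.07]
```

Centred to about 1 mm, so I'll close.

{"method": "step_arm", "body": {
  "plan": [
    {"wx": 0,"wy": 0,"wz": 0,"tx": 0,"ty": -0.1,"tz": 0.1,"hand": 0.4},
    {"wx": 0,"wy": 0,"wz": 0,"tx": 0,"ty": 0,"tz": 0,"hand": 0.3},
    {"wx": 0,"wy": 0,"wz": 0,"tx": 0,"ty": 0,"tz": 0,"hand": 0.22},
    {"wx": 0,"wy": 0,"wz": 0,"tx": 0,"ty": 0,"tz": 0,"hand": 0.18},
    {"wx": 0,"wy": 0,"wz": 0,"tx": 0,"ty": 0,"tz": 0,"hand": 0.14},
    {"wx": 0,"wy": 0,"wz": 0,"tx": 0,"ty": 0,"tz": 0,"hand": 0.1},
    {"wx": 0,"wy": 0,"wz": 0,"tx": 0,"ty": 0,"tz": 0,"hand": 0},
    {"wx": 0,"wy": 0,"wz": 0,"tx": 0,"ty": 0,"tz": 0,"hand": 0},
    {"wx": 0,"wy": 0,"wz": 0,"tx": 0,"ty": 0,"tz": 0,"hand": 0},
    {"wx": 0,"wy": 0,"wz": 0,"tx": 0,"ty": 0,"tz": 0,"hand": 0}
  ],
  "force": 25
}}

```text
clock: 9.47
position: [0.6162, -0.0365, 0.1258]
ee_rot: [0.307, 3.126, 0.0]
force: [0.8, 0.8, -0.4]
width: 0.13
```

```bash
python3 go.py .509 .298 .27 78.8
```

```text
clk 9.47 pos [ 0.6162 -0.0365  0.1258] yaw 78.8 q [-0.15  0.54  0.18  1.74 -0.12  0.87  1.46] w 0.13 F [ 0.8  0.8 -0.4]
shift cm (tool xyz) [ 17.02  30.72 -14.42] turn [ 0.  0. -0.]
```

{"method": "step_arm", "body": {
  "plan": [
    {"wx": 0,"wy": 0,"wz": 0,"tx": 0,"ty": 0,"tz": -1,"hand": 0},
    {"wx": 0,"wy": 0,"wz": 0,"tx": 0,"ty": 0,"tz": -2,"hand": 0},
    {"wx": 0,"wy": 0,"wz": 0,"tx": 0,"ty": 0,"tz": -3,"hand": 0},
    {"wx": 0,"wy": 0,"wz": 0,"tx": 0,"ty": 0,"tz": -3,"hand": 0},
    {"wx": 0,"wy": 0,"wz": 0,"tx": 0,"ty": 0,"tz": -3,"hand": 0},
    {"wx": 0,"wy": 0,"wz": 0,"tx": 0,"ty": 0,"tz": -2,"hand": 0},
    {"wx": 0,"wy": 0,"wz": 0,"tx": 0,"ty": 0,"tz": -1,"hand": 0},
    {"wx": 0,"wy": 0,"wz": 0,"tx": 0.5,"ty": 1,"tz": 0,"hand": 0},
    {"wx": 0,"wy": 0,"wz": 0,"tx": 1,"ty": 2,"tz": 0,"hand": 0},
    {"wx": 0,"wy": 0,"wz": 0,"tx": 1.5,"ty": 2.7,"tz": 0,"hand": 0}
  ]
}}

```text
clock: 10.3
position: [0.5968, 0.0234, 0.2738]
ee_rot: [-0.314, -3.124, 0.003]
force: [-0.2, 2.6, -5.5]
width: 0.128
```

```bash
python3 go.py .509 .298 .2 78.8
```

```text
clk 10.3 pos [0.5968 0.0234 0.2738] yaw 78.5 q [-0.27  0.37  0.19  1.62 -0.07  1.16  1.31] w 0.128 F [-0.2  2.6 -5.5]
shift cm (tool xyz) [14.05 25.18  7.35] turn [-0.02 -0.02 -0.05]
```

{"method": "step_arm", "body": {
  "plan": [
    {"wx": 0,"wy": 0,"wz": 0,"tx": 1.7,"ty": 3,"tz": 0,"hand": 0},
    {"wx": 0,"wy": 0,"wz": 0,"tx": 1.7,"ty": 3,"tz": 0,"hand": 0},
    {"wx": 0,"wy": 0,"wz": 0,"tx": 1.7,"ty": 3,"tz": 0,"hand": 0},
    {"wx": 0,"wy": 0,"wz": 0,"tx": 1.7,"ty": 3,"tz": 0,"hand": 0},
    {"wx": 0,"wy": 0,"wz": 0,"tx": 1.7,"ty": 3,"tz": 0,"hand": 0},
    {"wx": 0,"wy": 0,"wz": 0,"tx": 1.7,"ty": 3,"tz": 0,"hand": 0},
    {"wx": 0,"wy": 0,"wz": 0,"tx": 1.7,"ty": 3,"tz": 0,"hand": 0},
    {"wx": 0,"wy": 0,"wz": 0,"tx": 1.2,"ty": 2.5,"tz": 0,"hand": 0},
    {"wx": 0,"wy": 0,"wz": 0,"tx": 1,"ty": 1.5,"tz": 0,"hand": 0},
    {"wx": 0,"wy": 0,"wz": 0,"tx": 0,"ty": 0,"tz": 0,"hand": 0}
  ]
}}

```text
clock: 11.13
position: [0.5035, 0.3037, 0.2733]
ee_rot: [-0.294, -3.123, -0.001]
force: [-1.2, -0.4, -5.4]
width: 0.128
```

```bash
python3 go.py .509 .298 .118 78.8
```

```text
clk 11.13 pos [0.5035 0.3037 0.2733] yaw 79.2 q [-0.69  0.36  0.08  1.63 -0.04  1.16  0.78] w 0.128 F [-1.2 -0.4 -5.4]
shift cm (tool xyz) [-0.72 -0.46 15.52] turn [-0.   -0.05  0.07]
```

{"method": "step_arm", "body": {
  "plan": [
    {"wx": 0,"wy": 0,"wz": 0,"tx": 0,"ty": 0,"tz": 1,"hand": 0},
    {"wx": 0,"wy": 0,"wz": 0,"tx": 0,"ty": 0,"tz": 2,"hand": 0},
    {"wx": 0,"wy": 0,"wz": 0,"tx": 0,"ty": 0,"tz": 3,"hand": 0},
    {"wx": 0,"wy": 0,"wz": 0,"tx": 0,"ty": 0,"tz": 3,"hand": 0},
    {"wx": 0,"wy": 0,"wz": 0,"tx": 0,"ty": 0,"tz": 2.5,"hand": 0},
    {"wx": 0,"wy": 0,"wz": 0,"tx": 0,"ty": 0,"tz": 2,"hand": 0},
    {"wx": 0,"wy": 0,"wz": 0,"tx": 0,"ty": 0,"tz": 1,"hand": 0},
    {"wx": 0,"wy": 0,"wz": 0,"tx": 0,"ty": 0,"tz": 0,"hand": 0},
    {"wx": 0,"wy": 0,"wz": 0,"tx": 0,"ty": 0,"tz": 0,"hand": 0},
    {"wx": 0,"wy": 0,"wz": 0,"tx": 0,"ty": 0,"tz": 0,"hand": 0}
  ]
}}

```text
clock: 11.97
position: [0.5089, 0.2978, 0.1317]
ee_rot: [0.308, 3.125, 0.001]
force: [0.3, 1.3, -5.9]
width: 0.13
```

```bash
python3 go.py .509 .298 .118 78.8
```

```text
clk 11.97 pos [0.5089 0.2978 0.1317] yaw 78.7 q [-0.67  0.5   0.07  1.8  -0.05  0.85  0.8 ] w 0.13 F [ 0.3  1.3 -5.9]
shift cm (tool xyz) [-0.01  0.02  1.37] turn [ 0.01  0.01 -0.01]
```

{"method": "step_arm", "body": {
  "plan": [
    {"wx": 0,"wy": 0,"wz": 0,"tx": 0,"ty": 0,"tz": 0.5,"hand": 0},
    {"wx": 0,"wy": 0,"wz": 0,"tx": 0,"ty": 0,"tz": 0.5,"hand": 0},
    {"wx": 0,"wy": 0,"wz": 0,"tx": 0,"ty": 0,"tz": 0.3,"hand": 0},
    {"wx": 0,"wy": 0,"wz": 0,"tx": 0,"ty": 0,"tz": 0.1,"hand": 0},
    {"wx": 0,"wy": 0,"wz": 0,"tx": 0,"ty": 0,"tz": 0.05,"hand": 0},
    {"wx": 0,"wy": 0,"wz": 0,"tx": 0,"ty": 0,"tz": 0,"hand": 0},
    {"wx": 0,"wy": 0,"wz": 0,"tx": 0,"ty": 0,"tz": 0,"hand": 0},
    {"wx": 0,"wy": 0,"wz": 0,"tx": 0,"ty": 0,"tz": 0,"hand": 0},
    {"wx": 0,"wy": 0,"wz": 0,"tx": 0,"ty": 0,"tz": 0,"hand": 0},
    {"wx": 0,"wy": 0,"wz": 0,"tx": 0,"ty": 0,"tz": 0,"hand": 0}
  ]
}}

```text
clock: 12.8
position: [0.5086, 0.2992, 0.1178]
ee_rot: [0.306, 3.125, 0.004]
force: [-2.7, 0.2, 7.5]
width: 0.128
```

{"method": "step_arm", "body": {
  "plan": [
    {"wx": 0,"wy": 0,"wz": 0,"tx": 0,"ty": 0,"tz": 0,"hand": 0.15},
    {"wx": 0,"wy": 0,"wz": 0,"tx": 0,"ty": 0,"tz": 0,"hand": 0.2},
    {"wx": 0,"wy": 0,"wz": 0,"tx": 0,"ty": 0,"tz": 0,"hand": 0.3},
    {"wx": 0,"wy": 0,"wz": 0,"tx": 0,"ty": 0,"tz": 0,"hand": 0.35},
    {"wx": 0,"wy": 0,"wz": 0,"tx": 0,"ty": 0,"tz": 0,"hand": 0.35},
    {"wx": 0,"wy": 0,"wz": 0,"tx": 0,"ty": 0,"tz": -1,"hand": 0.35},
    {"wx": 0,"wy": 0,"wz": 0,"tx": 0,"ty": 0,"tz": -2,"hand": 0.35},
    {"wx": 0,"wy": 0,"wz": 0,"tx": 0,"ty": 0,"tz": -3,"hand": 0.35},
    {"wx": 0,"wy": 0,"wz": 0,"tx": 0,"ty": 0,"tz": -2,"hand": 0.35},
    {"wx": 0,"wy": 0,"wz": 0,"tx": 0,"ty": 0,"tz": 0,"hand": 0.35}
  ]
}}

```text
clock: 13.63
position: [0.5103, 0.299, 0.2014]
ee_rot: [0.307, 3.121, 0.008]
force: [0.7, -0.6, 0.0]
width: 0.35
```

```bash
python3 go.py .559 .0475 .2 -9
```

```text
clk 13.63 pos [0.5103 0.299  0.2014] yaw 78.8 q [-0.68  0.42  0.08  1.73 -0.04  0.99  0.79] w 0.35 F [ 0.7 -0.6  0. ]
shift cm (tool xyz) [ -9.68 -23.72   0.06] turn [ 0.08 -0.   14.63]
```

{"method": "step_arm", "body": {
  "plan": [
    {"wx": 0,"wy": 0,"wz": 0,"tx": -1.2,"ty": -2.9,"tz": 0,"hand": 0.35},
    {"wx": 0,"wy": 0,"wz": 0,"tx": -1.2,"ty": -3,"tz": 0,"hand": 0.35},
    {"wx": 0,"wy": 0,"wz": 0,"tx": -1.2,"ty": -3,"tz": 0,"hand": 0.35},
    {"wx": 0,"wy": 0,"wz": 0,"tx": -1.2,"ty": -3,"tz": 0,"hand": 0.35},
    {"wx": 0,"wy": 0,"wz": 0,"tx": -1.2,"ty": -3,"tz": 0,"hand": 0.35},
    {"wx": 0,"wy": 0,"wz": 0,"tx": -1.2,"ty": -3,"tz": 0,"hand": 0.35},
    {"wx": 0,"wy": 0,"wz": 0,"tx": -1.2,"ty": -3,"tz": 0,"hand": 0.35},
    {"wx": 0,"wy": 0,"wz": 0,"tx": -1.3,"ty": -2.8,"tz": 0,"hand": 0.35},
    {"wx": 0,"wy": 0,"wz": 1,"tx": 0,"ty": 0,"tz": 0,"hand": 0.35},
    {"wx": 0,"wy": 0,"wz": 1,"tx": 0,"ty": 0,"tz": 0,"hand": 0.35}
  ]
}}

```text
clock: 14.47
position: [0.5575, 0.0432, 0.1965]
ee_rot: [0.647, 3.074, -0.001]
force: [-0.4, 0.4, 0.3]
width: 0.348
```

{"method": "step_arm", "body": {
  "plan": [
    {"wx": 0,"wy": 0,"wz": 1,"tx": 0,"ty": 0,"tz": 0,"hand": 0.35},
    {"wx": 0,"wy": 0,"wz": 1,"tx": 0,"ty": 0,"tz": 0,"hand": 0.35},
    {"wx": 0,"wy": 0,"wz": 1,"tx": 0,"ty": 0,"tz": 0,"hand": 0.35},
    {"wx": 0,"wy": 0,"wz": 1,"tx": 0,"ty": 0,"tz": 0,"hand": 0.35},
    {"wx": 0,"wy": 0,"wz": 1,"tx": 0,"ty": 0,"tz": 0,"hand": 0.35},
    {"wx": 0,"wy": 0,"wz": 1,"tx": 0,"ty": 0,"tz": 0,"hand": 0.35},
    {"wx": 0,"wy": 0,"wz": 1,"tx": 0,"ty": 0,"tz": 0,"hand": 0.35},
    {"wx": 0,"wy": 0,"wz": 1,"tx": 0,"ty": 0,"tz": 0,"hand": 0.35},
    {"wx": 0,"wy": 0,"wz": 1,"tx": 0,"ty": 0,"tz": 0,"hand": 0.35},
    {"wx": 0,"wy": 0,"wz": 1,"tx": 0,"ty": 0,"tz": 0,"hand": 0.35}
  ]
}}

```text
clock: 15.3
position: [0.557, 0.0465, 0.1964]
ee_rot: [-2.092, -2.343, -0.0]
force: [-0.1, -0.1, -0.9]
width: 0.351
```

{"method": "step_arm", "body": {
  "plan": [
    {"wx": 0,"wy": 0,"wz": 1,"tx": 0,"ty": 0,"tz": 0,"hand": 0.35},
    {"wx": 0,"wy": 0,"wz": 1,"tx": 0,"ty": 0,"tz": 0,"hand": 0.35},
    {"wx": 0,"wy": 0,"wz": 0.6,"tx": 0,"ty": 0,"tz": 0,"hand": 0.35},
    {"wx": 0,"wy": 0,"wz": 0,"tx": 0,"ty": 0,"tz": 0,"hand": 0.35},
    {"wx": 0,"wy": 0,"wz": 0,"tx": 0,"ty": 0,"tz": 0,"hand": 0.35},
    {"wx": 0,"wy": 0,"wz": 0,"tx": 0,"ty": 0,"tz": 0,"hand": 0.35},
    {"wx": 0,"wy": 0,"wz": 0,"tx": 0,"ty": 0,"tz": 0,"hand": 0.35},
    {"wx": 0,"wy": 0,"wz": 0,"tx": 0,"ty": 0,"tz": 0,"hand": 0.35},
    {"wx": 0,"wy": 0,"wz": 0,"tx": 0,"ty": 0,"tz": 0,"hand": 0.35},
    {"wx": 0,"wy": 0,"wz": 0,"tx": 0,"ty": 0,"tz": 0,"hand": 0.35}
  ]
}}

```text
clock: 16.13
position: [0.5571, 0.0463, 0.1963]
ee_rot: [-2.386, -2.044, -0.0]
force: [-0.2, 0.1, 0.4]
width: 0.349
```

```bash
python3 go.py .559 .0475 .13 -9
python3 - <<'E'
from wr import *
shot('wrist','w3')
P,C=wpts('w3')
for nm,c in [('meter',(.559,.0475))]:
    s=box(P,c,.035,.119,.15); Q=P[s]; print(nm,rect(Q),np.percentile(Q[:,2],[5,50,95]))
E
```

```text
clk 16.13 pos [0.5571 0.0463 0.1963] yaw -8.8 q [-0.55  0.4   0.51  1.83 -0.23  0.96 -0.1 ] w 0.349 F [-0.2  0.1  0.4]
shift cm (tool xyz) [0.14 0.17 6.63] turn [ 0.   -0.    0.03]
meter (array([558.9,  48.8]), array([53.5, 11.3]), 81.2, 1320) [0.13248504 0.13404072 0.13514846]
```

View pics/w3.png

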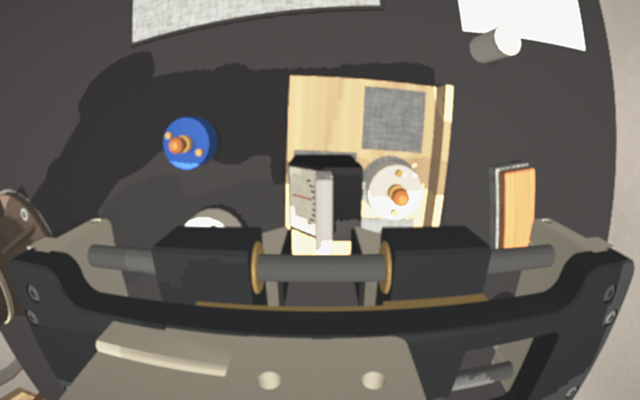

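The wrist view shows the meter handle at (325,205), between the open fingers. The coil's and pack's places are empty.

{"method": "step_arm", "body": {
  "plan": [
    {"wx": 0,"wy": 0,"wz": 0,"tx": 0.15,"ty": 0.17,"tz": 0,"hand": 0.35},
    {"wx": 0,"wy": 0,"wz": 0,"tx": 0,"ty": 0,"tz": 1.5,"hand": 0.35},
    {"wx": 0,"wy": 0,"wz": 0,"tx": 0,"ty": 0,"tz": 1.5,"hand": 0.35},
    {"wx": 0,"wy": 0,"wz": 0,"tx": 0,"ty": 0,"tz": 1.5,"hand": 0.35},
    {"wx": 0,"wy": 0,"wz": 0,"tx": 0,"ty": 0,"tz": 1.5,"hand": 0.35},
    {"wx": 0,"wy": 0,"wz": 0,"tx": 0,"ty": 0,"tz": 0.6,"hand": 0.35},
    {"wx": 0,"wy": 0,"wz": 0,"tx": 0,"ty": 0,"tz": 0,"hand": 0.35},
    {"wx": 0,"wy": 0,"wz": 0,"tx": 0,"ty": 0,"tz": 0,"hand": 0.35},
    {"wx": 0,"wy": 0,"wz": 0,"tx": 0,"ty": 0,"tz": 0,"hand": 0.35},
    {"wx": 0,"wy": 0,"wz": 0,"tx": 0,"ty": 0,"tz": 0,"hand": 0.35}
  ]
}}

```text
clock: 17.02
position: [0.5597, 0.0477, 0.1311]
ee_rot: [2.385, 2.043, 0.002]
force: [0.1, -0.1, -0.0]
width: 0.351
```

```bash
python3 go.py .559 .0475 .13 -9
```

```text
clk 17.02 pos [0.5597 0.0477 0.1311] yaw -8.8 q [-0.52  0.49  0.47  1.89 -0.29  0.83 -0.05] w 0.351 F [ 0.1 -0.1 -0. ]
shift cm (tool xyz) [-0.03 -0.06  0.11] turn [ 0.01 -0.01  0.03]
```

{"method": "step_arm", "body": {
  "plan": [
    {"wx": 0,"wy": 0,"wz": 0,"tx": 0,"ty": 0,"tz": 0,"hand": 0.3},
    {"wx": 0,"wy": 0,"wz": 0,"tx": 0,"ty": 0,"tz": 0,"hand": 0.22},
    {"wx": 0,"wy": 0,"wz": 0,"tx": 0,"ty": 0,"tz": 0,"hand": 0.18},
    {"wx": 0,"wy": 0,"wz": 0,"tx": 0,"ty": 0,"tz": 0,"hand": 0.14},
    {"wx": 0,"wy": 0,"wz": 0,"tx": 0,"ty": 0,"tz": 0,"hand": 0.1},
    {"wx": 0,"wy": 0,"wz": 0,"tx": 0,"ty": 0,"tz": 0,"hand": 0},
    {"wx": 0,"wy": 0,"wz": 0,"tx": 0,"ty": 0,"tz": 0,"hand": 0},
    {"wx": 0,"wy": 0,"wz": 0,"tx": 0,"ty": 0,"tz": 0,"hand": 0},
    {"wx": 0,"wy": 0,"wz": 0,"tx": 0,"ty": 0,"tz": 0,"hand": 0},
    {"wx": 0,"wy": 0,"wz": 0,"tx": 0,"ty": 0,"tz": 0,"hand": 0}
  ],
  "force": 25
}}

```text
clock: 17.85
position: [0.5591, 0.0477, 0.1303]
ee_rot: [-2.386, -2.044, -0.0]
force: [-1.2, 1.0, 2.7]
width: 0.127
```

```bash
python3 go.py .414 .3055 .23 -9
```

```text
clk 17.85 pos [0.5591 0.0477 0.1303] yaw -8.8 q [-0.52  0.49  0.47  1.9  -0.29  0.83 -0.05] w 0.127 F [-1.2  1.   2.7]
shift cm (tool xyz) [ 23.25 -18.29  -9.96] turn [ 0.   -0.    0.03]
```

{"method": "step_arm", "body": {
  "plan": [
    {"wx": 0,"wy": 0,"wz": 0,"tx": 0,"ty": 0,"tz": -1,"hand": 0},
    {"wx": 0,"wy": 0,"wz": 0,"tx": 0,"ty": 0,"tz": -2,"hand": 0},
    {"wx": 0,"wy": 0,"wz": 0,"tx": 0,"ty": 0,"tz": -3,"hand": 0},
    {"wx": 0,"wy": 0,"wz": 0,"tx": 0,"ty": 0,"tz": -3,"hand": 0},
    {"wx": 0,"wy": 0,"wz": 0,"tx": 0,"ty": 0,"tz": -3,"hand": 0},
    {"wx": 0,"wy": 0,"wz": 0,"tx": 0,"ty": 0,"tz": -1,"hand": 0},
    {"wx": 0,"wy": 0,"wz": 0,"tx": 1,"ty": -0.8,"tz": 0,"hand": 0},
    {"wx": 0,"wy": 0,"wz": 0,"tx": 2,"ty": -1.6,"tz": 0,"hand": 0},
    {"wx": 0,"wy": 0,"wz": 0,"tx": 2.3,"ty": -1.8,"tz": 0,"hand": 0},
    {"wx": 0,"wy": 0,"wz": 0,"tx": 2.5,"ty": -2,"tz": 0,"hand": 0}
  ]
}}

```text
clock: 18.68
position: [0.5088, 0.134, 0.2596]
ee_rot: [2.388, 2.041, -0.002]
force: [-0.1, 1.1, -4.1]
width: 0.127
```

{"method": "step_arm", "body": {
  "plan": [
    {"wx": 0,"wy": 0,"wz": 0,"tx": 2.5,"ty": -2,"tz": 0,"hand": 0},
    {"wx": 0,"wy": 0,"wz": 0,"tx": 2.5,"ty": -2,"tz": 0,"hand": 0},
    {"wx": 0,"wy": 0,"wz": 0,"tx": 2.5,"ty": -2,"tz": 0,"hand": 0},
    {"wx": 0,"wy": 0,"wz": 0,"tx": 2.5,"ty": -2,"tz": 0,"hand": 0},
    {"wx": 0,"wy": 0,"wz": 0,"tx": 2.2,"ty": -1.7,"tz": 0,"hand": 0},
    {"wx": 0,"wy": 0,"wz": 0,"tx": 2,"ty": -1.6,"tz": 0,"hand": 0},
    {"wx": 0,"wy": 0,"wz": 0,"tx": 1.2,"ty": -0.8,"tz": 0,"hand": 0},
    {"wx": 0,"wy": 0,"wz": 0,"tx": 0,"ty": 0,"tz": 0,"hand": 0},
    {"wx": 0,"wy": 0,"wz": 0,"tx": 0,"ty": 0,"tz": 0,"hand": 0},
    {"wx": 0,"wy": 0,"wz": 0,"tx": 0,"ty": 0,"tz": 0,"hand": 0}
  ]
}}

```text
clock: 19.52
position: [0.4139, 0.304, 0.2597]
ee_rot: [2.386, 2.043, -0.002]
force: [1.0, -0.7, -3.5]
width: 0.128
```

```bash
python3 go.py .414 .3055 .1223 -9
```

```text
clk 19.52 pos [0.4139 0.304  0.2597] yaw -8.9 q [-1.07  0.25  0.41  1.85 -0.11  1.07 -0.77] w 0.128 F [ 1.  -0.7 -3.5]
shift cm (tool xyz) [ 1.700e-01 -1.000e-02  1.374e+01] turn [-0.    0.01  0.02]
```

{"method": "step_arm", "body": {
  "plan": [
    {"wx": 0,"wy": 0,"wz": 0,"tx": 0,"ty": 0,"tz": 2,"hand": 0},
    {"wx": 0,"wy": 0,"wz": 0,"tx": 0,"ty": 0,"tz": 3,"hand": 0},
    {"wx": 0,"wy": 0,"wz": 0,"tx": 0,"ty": 0,"tz": 3,"hand": 0},
    {"wx": 0,"wy": 0,"wz": 0,"tx": 0,"ty": 0,"tz": 2.5,"hand": 0},
    {"wx": 0,"wy": 0,"wz": 0,"tx": 0,"ty": 0,"tz": 1.5,"hand": 0},
    {"wx": 0,"wy": 0,"wz": 0,"tx": 0,"ty": 0,"tz": 0.8,"hand": 0},
    {"wx": 0,"wy": 0,"wz": 0,"tx": 0,"ty": 0,"tz": 0.4,"hand": 0},
    {"wx": 0,"wy": 0,"wz": 0,"tx": 0,"ty": 0,"tz": 0,"hand": 0},
    {"wx": 0,"wy": 0,"wz": 0,"tx": 0,"ty": 0,"tz": 0,"hand": 0},
    {"wx": 0,"wy": 0,"wz": 0,"tx": 0,"ty": 0,"tz": 0,"hand": 0}
  ]
}}

```text
clock: 20.35
position: [0.4146, 0.3053, 0.1293]
ee_rot: [-2.386, -2.043, -0.003]
force: [0.2, -0.2, -2.9]
width: 0.127
```

```bash
python3 go.py .414 .3055 .1223 -9
```

```text
clk 20.35 pos [0.4146 0.3053 0.1293] yaw -8.8 q [-1.02  0.41  0.37  2.   -0.21  0.76 -0.68] w 0.127 F [ 0.2 -0.2 -2.9]
shift cm (tool xyz) [ 0.01 -0.07  0.7 ] turn [ 0.01 -0.02  0.03]
```

{"method": "step_arm", "body": {
  "plan": [
    {"wx": 0,"wy": 0,"wz": 0,"tx": 0,"ty": 0,"tz": 0.4,"hand": 0},
    {"wx": 0,"wy": 0,"wz": 0,"tx": 0,"ty": 0,"tz": 0.2,"hand": 0},
    {"wx": 0,"wy": 0,"wz": 0,"tx": 0,"ty": 0,"tz": 0.1,"hand": 0},
    {"wx": 0,"wy": 0,"wz": 0,"tx": 0,"ty": 0,"tz": 0.05,"hand": 0},
    {"wx": 0,"wy": 0,"wz": 0,"tx": 0,"ty": 0,"tz": 0,"hand": 0},
    {"wx": 0,"wy": 0,"wz": 0,"tx": 0,"ty": 0,"tz": 0,"hand": 0},
    {"wx": 0,"wy": 0,"wz": 0,"tx": 0,"ty": 0,"tz": 0,"hand": 0},
    {"wx": 0,"wy": 0,"wz": 0,"tx": 0,"ty": 0,"tz": 0,"hand": 0},
    {"wx": 0,"wy": 0,"wz": 0,"tx": 0,"ty": 0,"tz": 0,"hand": 0},
    {"wx": 0,"wy": 0,"wz": 0,"tx": 0,"ty": 0,"tz": 0,"hand": 0}
  ]
}}

```text
clock: 21.18
position: [0.4142, 0.3058, 0.1224]
ee_rot: [-2.385, -2.044, -0.004]
force: [-4.1, -1.9, 15.5]
width: 0.128
```

{"method": "step_arm", "body": {
  "plan": [
    {"wx": 0,"wy": 0,"wz": 0,"tx": 0,"ty": 0,"tz": 0,"hand": 0.15},
    {"wx": 0,"wy": 0,"wz": 0,"tx": 0,"ty": 0,"tz": 0,"hand": 0.2},
    {"wx": 0,"wy": 0,"wz": 0,"tx": 0,"ty": 0,"tz": 0,"hand": 0.3},
    {"wx": 0,"wy": 0,"wz": 0,"tx": 0,"ty": 0,"tz": 0,"hand": 0.35},
    {"wx": 0,"wy": 0,"wz": 0,"tx": 0,"ty": 0,"tz": 0,"hand": 0.35},
    {"wx": 0,"wy": 0,"wz": 0,"tx": 0,"ty": 0,"tz": -1,"hand": 0.35},
    {"wx": 0,"wy": 0,"wz": 0,"tx": 0,"ty": 0,"tz": -2,"hand": 0.35},
    {"wx": 0,"wy": 0,"wz": 0,"tx": 0,"ty": 0,"tz": -3,"hand": 0.35},
    {"wx": 0,"wy": 0,"wz": 0,"tx": 0,"ty": 0,"tz": -2,"hand": 0.35},
    {"wx": 0,"wy": 0,"wz": 0,"tx": 0,"ty": 0,"tz": 0,"hand": 0.35}
  ]
}}

```text
clock: 22.02
position: [0.4159, 0.3062, 0.2052]
ee_rot: [-2.386, -2.043, -0.011]
force: [0.6, 0.6, 0.6]
width: 0.348
```

```bash
python3 go.py .6292 .033 .2 78.8
python3 - <<'E'
from look import *
shot('side','s3');shot('scene','sc3')
a=cv2.imread('pics/s3.png');b=cv2.imread('pics/sc3.png')
cv2.imwrite('pics/j3.png',cv2.resize(np.vstack([a[60:340],b[60:340]]),None,fx=1,fy=1))
E
```

```text
clk 22.02 pos [0.4159 0.3062 0.2052] yaw -8.9 q [-1.05  0.31  0.4   1.92 -0.15  0.93 -0.73] w 0.348 F [0.6 0.6 0.6]
shift cm (tool xyz) [-23.71  25.29   0.5 ] turn [ 7.000e-02 -1.000e-02 -1.461e+01]
```

View pics/j3.png

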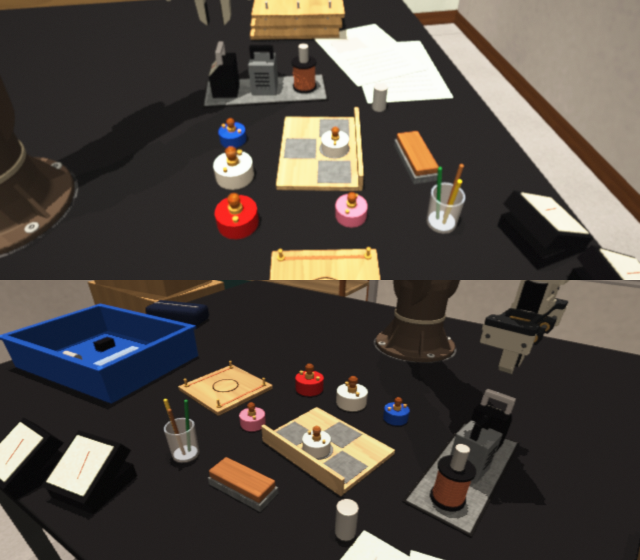

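All three stand upright on the mat: meter at (223,75), pack at (262,72) and coil at (303,70) in the upper view. The lamp is in place at (334,140). I'll refine the lamp position now that it is unobstructed, and also the felt marks.

Run:
```python
from fit import *
for n in ['sc3','s3']:
    P,C=pts(n);g=C.mean(1)
    s=box(P,(.6295,.033),.036,.034,.045)&(g>90)&(np.ptp(C,axis=1)<45); print(n,'lamp',rect(P[s]),np.median(P[s][:,2]))
    s=box(P,(.6295,.033),.036,.05,.08); print('bulb',rect(P[s]))
    for nm,c in [('coil',(.6045,.29)),('pack',(.509,.298)),('meter',(.4145,.3055))]:
        s=box(P,c,.035,.114 if nm!='coil' else .111,.14); print(nm,rect(P[s]))
    for nm,c in [('coil',(.643,.1015)),('pack',(.616,-.036)),('meter',(.559,.0475))]:
        s=box(P,c,.045,.005,.02)&(np.ptp(C,axis=1)<35); print('felt',nm,rect(P[s]))
```

```text
sc3 lamp (array([633.3,  34.5]), array([50.3, 54.1]), 39.7, 336) 0.04044752174904613
bulb (array([633. ,  34.7]), array([10.9, 15.7]), 36.6, 76)
coil (array([607.6, 289.2]), array([20.4, 20.5]), 11.8, 140)
pack (array([510.4, 298.9]), array([11.9, 55.2]), 77.7, 180)
meter (array([416.3, 305.5]), array([53.9, 14.8]), 82.1, 253)
felt coil (array([636.7, 101.1]), array([82. , 61.6]), 67.6, 669)
felt pack (array([611.2, -32.7]), array([63.3, 54. ]), 80.2, 370)
felt meter (array([561.7,  48.6]), array([63.7, 63.9]), 79.2, 488)
s3 lamp (array([627.1,  28.9]), array([55.8, 53. ]), 77.0, 331) 0.0404164552898219
bulb (array([627.6,  29. ]), array([14.3, 14.3]), 39.7, 71)
coil (array([604. , 286.4]), array([20.9, 21.8]), 11.9, 53)
pack (array([506.4, 294.3]), array([13.6, 52.2]), 75.0, 123)
meter (array([412.2, 303.6]), array([55.3, 12.2]), 81.2, 99)
felt coil (array([640.2, 102.6]), array([64.9, 61.6]), 81.0, 331)
felt pack (array([613.5, -29.2]), array([76. , 62.2]), 80.0, 709)
felt meter (array([563.9,  46.8]), array([63.1, 75.2]), 77.8, 587)
```

{"method": "step_arm", "body": {
  "plan": [
    {"wx": 0,"wy": 0,"wz": 0,"tx": -2.1,"ty": 2.3,"tz": 0,"hand": 0.35},
    {"wx": 0,"wy": 0,"wz": 0,"tx": -2.1,"ty": 2.3,"tz": 0,"hand": 0.35},
    {"wx": 0,"wy": 0,"wz": 0,"tx": -2.1,"ty": 2.3,"tz": 0,"hand": 0.35},
    {"wx": 0,"wy": 0,"wz": 0,"tx": -2.1,"ty": 2.3,"tz": 0,"hand": 0.35},
    {"wx": 0,"wy": 0,"wz": 0,"tx": -2.2,"ty": 2.3,"tz": 0,"hand": 0.35},
    {"wx": 0,"wy": 0,"wz": 0,"tx": -2.2,"ty": 2.3,"tz": 0,"hand": 0.35},
    {"wx": 0,"wy": 0,"wz": 0,"tx": -2.2,"ty": 2.3,"tz": 0,"hand": 0.85},
    {"wx": 0,"wy": 0,"wz": 0,"tx": -2.2,"ty": 2.3,"tz": 0,"hand": 0.85},
    {"wx": 0,"wy": 0,"wz": 0,"tx": -2.2,"ty": 2.3,"tz": 0,"hand": 0.85},
    {"wx": 0,"wy": 0,"wz": 0,"tx": -2.2,"ty": 2.3,"tz": 0,"hand": 0.85}
  ]
}}

```text
clock: 22.95
position: [0.608, 0.0548, 0.1995]
ee_rot: [-2.385, -2.043, 0.003]
force: [-0.1, 0.8, 0.8]
width: 0.59
```

{"method": "step_arm", "body": {
  "plan": [
    {"wx": 0,"wy": 0,"wz": 0,"tx": -2,"ty": 2.2,"tz": 0,"hand": 0.85},
    {"wx": 0,"wy": 0,"wz": -1,"tx": 0,"ty": 0,"tz": 0,"hand": 0.85},
    {"wx": 0,"wy": 0,"wz": -1,"tx": 0,"ty": 0,"tz": 0,"hand": 0.85},
    {"wx": 0,"wy": 0,"wz": -1,"tx": 0,"ty": 0,"tz": 0,"hand": 0.85},
    {"wx": 0,"wy": 0,"wz": -1,"tx": 0,"ty": 0,"tz": 0,"hand": 0.85},
    {"wx": 0,"wy": 0,"wz": -1,"tx": 0,"ty": 0,"tz": 0,"hand": 0.85},
    {"wx": 0,"wy": 0,"wz": -1,"tx": 0,"ty": 0,"tz": 0,"hand": 0.85},
    {"wx": 0,"wy": 0,"wz": -1,"tx": 0,"ty": 0,"tz": 0,"hand": 0.85},
    {"wx": 0,"wy": 0,"wz": -1,"tx": 0,"ty": 0,"tz": 0,"hand": 0.85},
    {"wx": 0,"wy": 0,"wz": -1,"tx": 0,"ty": 0,"tz": 0,"hand": 0.85}
  ]
}}

```text
clock: 23.78
position: [0.6258, 0.033, 0.1994]
ee_rot: [-1.19, -2.905, 0.002]
force: [0.5, 1.0, 0.6]
width: 0.85
```

{"method": "step_arm", "body": {
  "plan": [
    {"wx": 0,"wy": 0,"wz": -1,"tx": 0,"ty": 0,"tz": 0,"hand": 0.85},
    {"wx": 0,"wy": 0,"wz": -1,"tx": 0,"ty": 0,"tz": 0,"hand": 0.85},
    {"wx": 0,"wy": 0,"wz": -1,"tx": 0,"ty": 0,"tz": 0,"hand": 0.85},
    {"wx": 0,"wy": 0,"wz": -1,"tx": 0,"ty": 0,"tz": 0,"hand": 0.85},
    {"wx": 0,"wy": 0,"wz": -1,"tx": 0,"ty": 0,"tz": 0,"hand": 0.85},
    {"wx": 0,"wy": 0,"wz": -0.6,"tx": 0,"ty": 0,"tz": 0,"hand": 0.85},
    {"wx": 0,"wy": 0,"wz": 0,"tx": 0,"ty": 0,"tz": 0,"hand": 0.85},
    {"wx": 0,"wy": 0,"wz": 0,"tx": 0,"ty": 0,"tz": 0,"hand": 0.85},
    {"wx": 0,"wy": 0,"wz": 0,"tx": 0,"ty": 0,"tz": 0,"hand": 0.85},
    {"wx": 0,"wy": 0,"wz": 0,"tx": 0,"ty": 0,"tz": 0,"hand": 0.85}
  ]
}}

```text
clock: 24.62
position: [0.6264, 0.0331, 0.2004]
ee_rot: [-0.31, -3.126, 0.0]
force: [-0.4, 0.7, -0.4]
width: 0.853
```

```bash
python3 go.py .630 .032 .037 78.8
python3 - <<'E'
from wr import *
shot('wrist','w4')
P,C=wpts('w4'); g=C.mean(1)
s=box(P,(.63,.032),.036,.034,.046)&(g>90)&(np.ptp(C,axis=1)<45); print('lamp',rect(P[s]))
s=box(P,(.63,.032),.036,.05,.09); print('bulb',rect(P[s]))
E
```

```text
clk 24.62 pos [0.6264 0.0331 0.2004] yaw 78.7 q [-0.19  0.48  0.08  1.63 -0.04  1.03  1.27] w 0.853 F [-0.4  0.7 -0.4]
shift cm (tool xyz) [-0.38 -0.04 16.34] turn [-0.   -0.01 -0.02]
lamp (array([628.5,  32.6]), array([54.2, 53.9]), 80.4, 1914)
bulb (array([628.5,  33.3]), array([16.5, 15.9]), 61.3, 279)
```

View pics/w4.png

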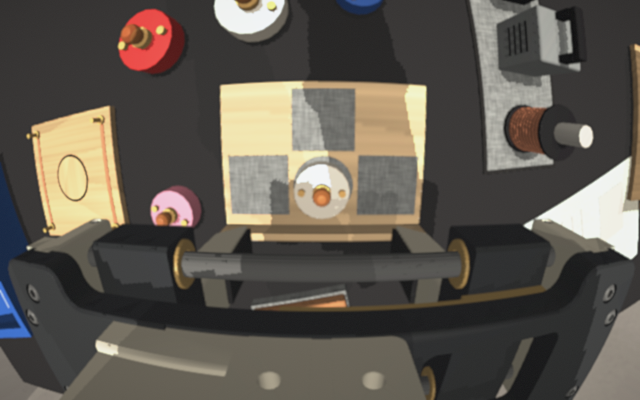

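The lamp is centred in the view at (322,190), clear on both jaw sides. Descending.

{"method": "step_arm", "body": {
  "plan": [
    {"wx": 0,"wy": 0,"wz": 0,"tx": -0.25,"ty": 0,"tz": 1.5,"hand": 0.85},
    {"wx": 0,"wy": 0,"wz": 0,"tx": 0,"ty": 0,"tz": 2.5,"hand": 0.85},
    {"wx": 0,"wy": 0,"wz": 0,"tx": 0,"ty": 0,"tz": 3,"hand": 0.85},
    {"wx": 0,"wy": 0,"wz": 0,"tx": 0,"ty": 0,"tz": 3,"hand": 0.85},
    {"wx": 0,"wy": 0,"wz": 0,"tx": 0,"ty": 0,"tz": 2.5,"hand": 0.85},
    {"wx": 0,"wy": 0,"wz": 0,"tx": 0,"ty": 0,"tz": 1.5,"hand": 0.85},
    {"wx": 0,"wy": 0,"wz": 0,"tx": 0,"ty": 0,"tz": 1,"hand": 0.85},
    {"wx": 0,"wy": 0,"wz": 0,"tx": 0,"ty": 0,"tz": 0,"hand": 0.85},
    {"wx": 0,"wy": 0,"wz": 0,"tx": 0,"ty": 0,"tz": 0,"hand": 0.85},
    {"wx": 0,"wy": 0,"wz": 0,"tx": 0,"ty": 0,"tz": 0,"hand": 0.85}
  ]
}}

```text
clock: 25.5
position: [0.63, 0.0327, 0.052]
ee_rot: [0.308, 3.125, 0.001]
force: [0.4, 0.3, 0.4]
width: 0.847
```

```bash
python3 go.py .629 .033 .038 78.8
```

```text
clk 25.5 pos [0.63   0.0327 0.052 ] yaw 78.8 q [-0.18  0.65  0.06  1.75 -0.06  0.74  1.29] w 0.847 F [0.4 0.3 0.4]
shift cm (tool xyz) [0.11 0.01 1.4 ] turn [ 0.01  0.02 -0.01]
```

{"method": "step_arm", "body": {
  "plan": [
    {"wx": 0,"wy": 0,"wz": 0,"tx": 0.1,"ty": 0,"tz": 1.0,"hand": 0.85},
    {"wx": 0,"wy": 0,"wz": 0,"tx": 0,"ty": 0,"tz": 0.4,"hand": 0.85},
    {"wx": 0,"wy": 0,"wz": 0,"tx": 0,"ty": 0,"tz": 0,"hand": 0.8},
    {"wx": 0,"wy": 0,"wz": 0,"tx": 0,"ty": 0,"tz": 0,"hand": 0.72},
    {"wx": 0,"wy": 0,"wz": 0,"tx": 0,"ty": 0,"tz": 0,"hand": 0.66},
    {"wx": 0,"wy": 0,"wz": 0,"tx": 0,"ty": 0,"tz": 0,"hand": 0.62},
    {"wx": 0,"wy": 0,"wz": 0,"tx": 0,"ty": 0,"tz": 0,"hand": 0.58},
    {"wx": 0,"wy": 0,"wz": 0,"tx": 0,"ty": 0,"tz": 0,"hand": 0.54},
    {"wx": 0,"wy": 0,"wz": 0,"tx": 0,"ty": 0,"tz": 0,"hand": 0.5},
    {"wx": 0,"wy": 0,"wz": 0,"tx": 0,"ty": 0,"tz": 0,"hand": 0.5}
  ],
  "force": 10
}}

```text
clock: 26.33
position: [0.6283, 0.0328, 0.037]
ee_rot: [0.307, 3.126, 0.0]
force: [0.9, 0.4, 2.3]
width: 0.607
```

```bash
python3 go.py .5462 -.2995 .14 78.8
```

```text
clk 26.33 pos [0.6283 0.0328 0.037 ] yaw 78.8 q [-0.18  0.67  0.06  1.76 -0.06  0.71  1.29] w 0.607 F [0.9 0.4 2.3]
shift cm (tool xyz) [  1.58 -34.19 -10.31] turn [ 0.    0.   -0.01]
```

{"method": "step_arm", "body": {
  "plan": [
    {"wx": 0,"wy": 0,"wz": 0,"tx": 0,"ty": 0,"tz": -1,"hand": 0.5},
    {"wx": 0,"wy": 0,"wz": 0,"tx": 0,"ty": 0,"tz": -2,"hand": 0.5},
    {"wx": 0,"wy": 0,"wz": 0,"tx": 0,"ty": 0,"tz": -3,"hand": 0.5},
    {"wx": 0,"wy": 0,"wz": 0,"tx": 0,"ty": 0,"tz": -3,"hand": 0.5},
    {"wx": 0,"wy": 0,"wz": 0,"tx": 0,"ty": 0,"tz": -1.5,"hand": 0.5},
    {"wx": 0,"wy": 0,"wz": 0,"tx": 0,"ty": -1,"tz": 0,"hand": 0.5},
    {"wx": 0,"wy": 0,"wz": 0,"tx": 0.1,"ty": -2,"tz": 0,"hand": 0.5},
    {"wx": 0,"wy": 0,"wz": 0,"tx": 0.2,"ty": -3,"tz": 0,"hand": 0.5},
    {"wx": 0,"wy": 0,"wz": 0,"tx": 0.2,"ty": -3,"tz": 0,"hand": 0.5},
    {"wx": 0,"wy": 0,"wz": 0,"tx": 0.2,"ty": -3,"tz": 0,"hand": 0.5}
  ]
}}

```text
clock: 27.17
position: [0.5965, -0.0851, 0.1411]
ee_rot: [-0.307, -3.125, 0.001]
force: [0.1, -0.8, -1.0]
width: 0.606
```

{"method": "step_arm", "body": {
  "plan": [
    {"wx": 0,"wy": 0,"wz": 0,"tx": 0.2,"ty": -3,"tz": 0,"hand": 0.5},
    {"wx": 0,"wy": 0,"wz": 0,"tx": 0.2,"ty": -3,"tz": 0,"hand": 0.5},
    {"wx": 0,"wy": 0,"wz": 0,"tx": 0.2,"ty": -3,"tz": 0,"hand": 0.5},
    {"wx": 0,"wy": 0,"wz": 0,"tx": 0.1,"ty": -3,"tz": 0,"hand": 0.5},
    {"wx": 0,"wy": 0,"wz": 0,"tx": 0.1,"ty": -3,"tz": 0,"hand": 0.5},
    {"wx": 0,"wy": 0,"wz": 0,"tx": 0.1,"ty": -3,"tz": 0,"hand": 0.5},
    {"wx": 0,"wy": 0,"wz": 0,"tx": 0,"ty": -2.5,"tz": 0,"hand": 0.5},
    {"wx": 0,"wy": 0,"wz": 0,"tx": 0,"ty": -1.5,"tz": 0,"hand": 0.5},
    {"wx": 0,"wy": 0,"wz": 0,"tx": 0,"ty": 0,"tz": 0,"hand": 0.5},
    {"wx": 0,"wy": 0,"wz": 0,"tx": 0,"ty": 0,"tz": 0,"hand": 0.5}
  ]
}}

```text
clock: 28.0
position: [0.5454, -0.298, 0.1412]
ee_rot: [-0.31, -3.125, -0.001]
force: [-1.2, 1.0, -1.5]
width: 0.608
```

```bash
python3 - <<'E'
from wr import *
shot('wrist','w5');
E
python3 go.py .5462 -.2995 .037 78.8
```

```text
clk 28.05 pos [ 0.5461 -0.2966  0.1413] yaw 78.8 q [ 0.34  0.53  0.1   1.71 -0.07  0.91  1.85] w 0.613 F [-0.2  0.3 -1.5]
shift cm (tool xyz) [-0.07 -0.3  10.43] turn [ 0.01 -0.01 -0.  ]
```

View pics/w5.png

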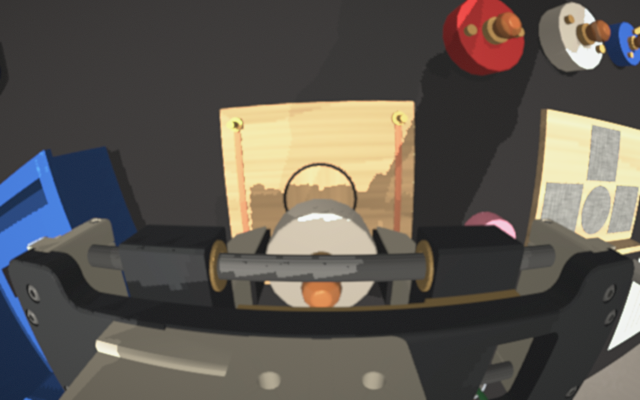

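The ring arc is visible at (320,180), above the held lamp with its bulb at (321,293). I'll fit the ring centre from here.

Run:
```python
from wr import *
from scipy.optimize import least_squares
z=np.load('pics/w5.npz'); W=wworld(z); im=z['im'].astype(int)
sub=np.zeros(im.shape[:2],bool); sub[155:215,275:365]=1
lum=im.sum(2)
m=sub&(lum<230)&(abs(W[...,2]-.012)<.006)&(im[...,0]<120)
v,u=np.nonzero(m); Q=W[m]; print(len(Q),np.median(Q[:,2]),circ(Q))
f=least_squares(lambda p:np.hypot(Q[:,0]-p[0],Q[:,1]-p[1])-.032,[.546,-.2995],loss='soft_l1',f_scale=.002); print(f.x,np.abs(f.fun).mean())
P,C=wpts('w5'); 
s=box(P,(.546,-.2975),.012,.14,.2)&(C[:,0]>C[:,2]+40); print('bulb',rect(P[s]),len(P[s]))
# pins in scene/side: brass, z .02-.034 near board corners
for n in ['sc3','s3','scene0','side0']:
    P,C=pts(n); out=[]
    s=box(P,(.546,-.2995),.12,.026,.036); q=P[s]
    for k in range(4):
        a=np.radians(-9.3+45+90*k); c=np.array([.546,-.2995])+.099*np.array([np.cos(a),np.sin(a)])
        t=q[np.hypot(*(q[:,:2]-c).T)<.015]; out.append(t[:,:2].mean(0) if len(t) else np.full(2,np.nan))
    print(n,np.round(out,4).tolist(),'mean',np.mean(out,0))
```

```text
154 0.012852959774873073 [ 547.  -299.1   31.4]
[ 0.54769393 -0.29918416] 0.0004954856245136294
bulb (array([ 544.9, -297.8]), array([16.8, 14.6]), 76.6, 916) 916
sc3 [[0.6289, -0.2413], [0.491, -0.2188], [0.4693, -0.3557], [0.6063, -0.3786]] mean [ 0.54885173 -0.29861143]
s3 [[0.6253, -0.2436], [0.4876, -0.2215], [0.465, -0.3589], [0.6029, -0.3812]] mean [ 0.54521262 -0.30130211]
scene0 [[0.6286, -0.2418], [0.4914, -0.2189], [0.469, -0.3561], [0.6059, -0.3792]] mean [ 0.54869741 -0.29897194]
side0 [[0.6256, -0.2434], [0.4875, -0.2213], [0.4651, -0.3593], [0.603, -0.3812]] mean [ 0.54532088 -0.30128206]
```

```bash
python3 go.py .5475 -.2998 .037 78.8
```

```text
clk 28.05 pos [ 0.5461 -0.2966  0.1413] yaw 78.8 q [ 0.34  0.53  0.1   1.71 -0.07  0.91  1.85] w 0.613 F [-0.2  0.3 -1.5]
shift cm (tool xyz) [-0.21 -0.3  10.43] turn [ 0.01 -0.01 -0.  ]
```

{"method": "step_arm", "body": {
  "plan": [
    {"wx": 0,"wy": 0,"wz": 0,"tx": -0.2,"ty": -0.2,"tz": 1,"hand": 0.5},
    {"wx": 0,"wy": 0,"wz": 0,"tx": 0,"ty": 0,"tz": 2,"hand": 0.5},
    {"wx": 0,"wy": 0,"wz": 0,"tx": 0,"ty": 0,"tz": 2,"hand": 0.5},
    {"wx": 0,"wy": 0,"wz": 0,"tx": 0,"ty": 0,"tz": 2,"hand": 0.5},
    {"wx": 0,"wy": 0,"wz": 0,"tx": 0,"ty": 0,"tz": 1.5,"hand": 0.5},
    {"wx": 0,"wy": 0,"wz": 0,"tx": 0,"ty": 0,"tz": 0.7,"hand": 0.5},
    {"wx": 0,"wy": 0,"wz": 0,"tx": 0,"ty": 0,"tz": 0.5,"hand": 0.5},
    {"wx": 0,"wy": 0,"wz": 0,"tx": 0,"ty": 0,"tz": 0,"hand": 0.5},
    {"wx": 0,"wy": 0,"wz": 0,"tx": 0,"ty": 0,"tz": 0,"hand": 0.5},
    {"wx": 0,"wy": 0,"wz": 0,"tx": 0,"ty": 0,"tz": 0,"hand": 0.5}
  ]
}}

```text
clock: 28.88
position: [0.5485, -0.3001, 0.0456]
ee_rot: [0.307, 3.125, -0.001]
force: [-1.3, 0.3, -1.5]
width: 0.609
```

```bash
python3 go.py .5475 -.2998 .037 78.8
```

```text
clk 28.88 pos [ 0.5485 -0.3001  0.0456] yaw 78.8 q [ 0.36  0.65  0.09  1.77 -0.08  0.72  1.86] w 0.609 F [-1.3  0.3 -1.5]
shift cm (tool xyz) [0.1  0.01 0.86] turn [-0.    0.02 -0.  ]
```

{"method": "step_arm", "body": {
  "plan": [
    {"wx": 0,"wy": 0,"wz": 0,"tx": 0.05,"ty": 0,"tz": 0.4,"hand": 0.5},
    {"wx": 0,"wy": 0,"wz": 0,"tx": 0,"ty": 0,"tz": 0.3,"hand": 0.5},
    {"wx": 0,"wy": 0,"wz": 0,"tx": 0,"ty": 0,"tz": 0.1,"hand": 0.5},
    {"wx": 0,"wy": 0,"wz": 0,"tx": 0,"ty": 0,"tz": 0.05,"hand": 0.5},
    {"wx": 0,"wy": 0,"wz": 0,"tx": 0,"ty": 0,"tz": 0,"hand": 0.5},
    {"wx": 0,"wy": 0,"wz": 0,"tx": 0,"ty": 0,"tz": 0,"hand": 0.5},
    {"wx": 0,"wy": 0,"wz": 0,"tx": 0,"ty": 0,"tz": 0,"hand": 0.5},
    {"wx": 0,"wy": 0,"wz": 0,"tx": 0,"ty": 0,"tz": 0,"hand": 0.5},
    {"wx": 0,"wy": 0,"wz": 0,"tx": 0,"ty": 0,"tz": 0,"hand": 0.5},
    {"wx": 0,"wy": 0,"wz": 0,"tx": 0,"ty": 0,"tz": 0,"hand": 0.5}
  ]
}}

```text
clock: 29.72
position: [0.5473, -0.2998, 0.0369]
ee_rot: [0.308, 3.126, 0.0]
force: [-2.1, 1.8, 6.4]
width: 0.606
```

{"method": "step_arm", "body": {
  "plan": [
    {"wx": 0,"wy": 0,"wz": 0,"tx": 0,"ty": 0,"tz": 0,"hand": 0.63},
    {"wx": 0,"wy": 0,"wz": 0,"tx": 0,"ty": 0,"tz": 0,"hand": 0.67},
    {"wx": 0,"wy": 0,"wz": 0,"tx": 0,"ty": 0,"tz": 0,"hand": 0.75},
    {"wx": 0,"wy": 0,"wz": 0,"tx": 0,"ty": 0,"tz": 0,"hand": 0.8},
    {"wx": 0,"wy": 0,"wz": 0,"tx": 0,"ty": 0,"tz": 0,"hand": 0.8},
    {"wx": 0,"wy": 0,"wz": 0,"tx": 0,"ty": 0,"tz": 0,"hand": 0.8},
    {"wx": 0,"wy": 0,"wz": 0,"tx": 0,"ty": 0,"tz": -2,"hand": 0.8},
    {"wx": 0,"wy": 0,"wz": 0,"tx": 0,"ty": 0,"tz": -3,"hand": 0.8},
    {"wx": 0,"wy": 0,"wz": 0,"tx": 0,"ty": 0,"tz": -4,"hand": 0.8},
    {"wx": 0,"wy": 0,"wz": 0,"tx": 0,"ty": 0,"tz": -4,"hand": 0.8}
  ]
}}

```text
clock: 30.55
position: [0.5465, -0.2995, 0.1669]
ee_rot: [-0.307, -3.124, -0.001]
force: [0.8, -0.2, 0.6]
width: 0.798
```

```bash
python3 - <<'E'
from wr import *
shot('side','s6'); shot('scene','sc6')
for n in ['sc6','s6']:
    P,C=pts(n);g=C.mean(1)
    s=box(P,(.547,-.2998),.036,.034,.045)&(g>90)&(np.ptp(C,axis=1)<45); print(n,'lamp',rect(P[s]),np.median(P[s][:,2]))
    s=box(P,(.547,-.2998),.036,.05,.08)&(C[:,0]>C[:,2]+40); print('bulb',rect(P[s]))
E
python3 go.py .4142 .3058 .205 -8.8
```

```text
sc6 lamp (array([ 552.6, -295.6]), array([46.3, 52.8]), 56.5, 148) 0.040505143038978814
bulb (array([ 551., -298.]), array([14.1, 13.2]), 6.2, 48)
s6 lamp (array([ 546.4, -302.9]), array([52.4, 54.5]), 75.0, 734) 0.04049010043057476
bulb (array([ 546.6, -302.5]), array([15.2, 15.4]), 33.0, 131)
clk 30.65 pos [ 0.5507 -0.3017  0.1731] yaw 78.7 q [ 0.34  0.5   0.11  1.67 -0.06  0.96  1.85] w 0.801 F [-0.3 -0.4 -0.7]
shift cm (tool xyz) [25.2  56.92 -3.61] turn [ 0.06  0.1  14.59]
```

View pics/s6.png

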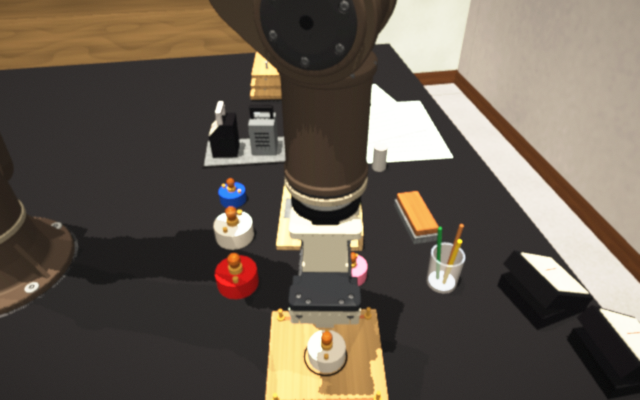

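The lamp stands centred in the ring at (327,352), with bulb and ring centres agreeing within 2 mm. Next is returning the coil, with the same jaw angle.

```bash
python3 go.py .6045 .2899 .19 78.8
```

```text
clk 30.65 pos [ 0.5507 -0.3017  0.1731] yaw 78.7 q [ 0.34  0.5   0.11  1.67 -0.06  0.96  1.85] w 0.801 F [-0.3 -0.4 -0.7]
shift cm (tool xyz) [ 6.24 59.07 -1.91] turn [-0.02  0.1  -0.01]
```

{"method": "step_arm", "body": {
  "plan": [
    {"wx": 0,"wy": 0,"wz": 0,"tx": 0.4,"ty": 2,"tz": -1,"hand": 0.5},
    {"wx": 0,"wy": 0,"wz": 0,"tx": 0.4,"ty": 3.6,"tz": -1,"hand": 0.5},
    {"wx": 0,"wy": 0,"wz": 0,"tx": 0.4,"ty": 3.6,"tz": 0,"hand": 0.5},
    {"wx": 0,"wy": 0,"wz": 0,"tx": 0.4,"ty": 3.6,"tz": 0,"hand": 0.5},
    {"wx": 0,"wy": 0,"wz": 0,"tx": 0.4,"ty": 3.6,"tz": 0,"hand": 0.5},
    {"wx": 0,"wy": 0,"wz": 0,"tx": 0.4,"ty": 3.6,"tz": 0,"hand": 0.5},
    {"wx": 0,"wy": 0,"wz": 0,"tx": 0.4,"ty": 3.6,"tz": 0,"hand": 0.5},
    {"wx": 0,"wy": 0,"wz": 0,"tx": 0.4,"ty": 3.6,"tz": 0,"hand": 0.5},
    {"wx": 0,"wy": 0,"wz": 0,"tx": 0.4,"ty": 3.6,"tz": 0,"hand": 0.5},
    {"wx": 0,"wy": 0,"wz": 0,"tx": 0.4,"ty": 3.6,"tz": 0,"hand": 0.5}
  ]
}}

```text
clock: 31.48
position: [0.5748, 0.0471, 0.186]
ee_rot: [-0.307, -3.126, -0.0]
force: [0.6, -0.1, 1.1]
width: 0.502
```

{"method": "step_arm", "body": {
  "plan": [
    {"wx": 0,"wy": 0,"wz": 0,"tx": 0.4,"ty": 3.6,"tz": 0,"hand": 0.5},
    {"wx": 0,"wy": 0,"wz": 0,"tx": 0.4,"ty": 3.6,"tz": 0,"hand": 0.5},
    {"wx": 0,"wy": 0,"wz": 0,"tx": 0.4,"ty": 3.6,"tz": 0,"hand": 0.5},
    {"wx": 0,"wy": 0,"wz": 0,"tx": 0.4,"ty": 3.6,"tz": 0,"hand": 0.5},
    {"wx": 0,"wy": 0,"wz": 0,"tx": 0.4,"ty": 3.6,"tz": 0,"hand": 0.5},
    {"wx": 0,"wy": 0,"wz": 0,"tx": 0.2,"ty": 3.5,"tz": 0,"hand": 0.5},
    {"wx": 0,"wy": 0,"wz": 0,"tx": 0,"ty": 2.2,"tz": 0,"hand": 0.5},
    {"wx": 0,"wy": 0,"wz": 0,"tx": 0,"ty": 0,"tz": 0,"hand": 0.5},
    {"wx": 0,"wy": 0,"wz": 0,"tx": 0,"ty": 0,"tz": 0,"hand": 0.5},
    {"wx": 0,"wy": 0,"wz": 0,"tx": 0,"ty": 0,"tz": 0,"hand": 0.5}
  ]
}}

```text
clock: 32.32
position: [0.5996, 0.281, 0.1857]
ee_rot: [-0.308, -3.126, 0.002]
force: [0.5, -0.8, 0.2]
width: 0.503
```

```bash
python3 go.py .6045 .2899 .1035 78.8
python3 - <<'E'
from wr import *
shot('wrist','w7')
P,C=wpts('w7')
s=box(P,(.6045,.2899),.04,.111,.14); Q=P[s]; print('coil',rect(Q))
s=box(P,(.509,.298),.04,.114,.14); Q=P[s]; print('pack',rect(Q))
E
```

```text
clk 32.32 pos [0.5996 0.281  0.1857] yaw 78.7 q [-0.53  0.55  0.01  1.55 -0.01  1.05  0.86] w 0.503 F [ 0.5 -0.8  0.2]
shift cm (tool xyz) [-0.31  0.98  8.21] turn [-0.01 -0.   -0.01]
coil (array([604.9, 290. ]), array([21.4, 21.7]), 63.9, 761)
pack (array([507.9, 299.6]), array([12.3, 53.4]), 78.8, 1512)
```

{"method": "step_arm", "body": {
  "plan": [
    {"wx": 0,"wy": 0,"wz": 0,"tx": -0.3,"ty": 1,"tz": 0,"hand": 0.5},
    {"wx": 0,"wy": 0,"wz": 0,"tx": 0,"ty": 0,"tz": 2,"hand": 0.5},
    {"wx": 0,"wy": 0,"wz": 0,"tx": 0,"ty": 0,"tz": 2,"hand": 0.5},
    {"wx": 0,"wy": 0,"wz": 0,"tx": 0,"ty": 0,"tz": 2,"hand": 0.5},
    {"wx": 0,"wy": 0,"wz": 0,"tx": 0,"ty": 0,"tz": 1.5,"hand": 0.5},
    {"wx": 0,"wy": 0,"wz": 0,"tx": 0,"ty": 0,"tz": 0.6,"hand": 0.5},
    {"wx": 0,"wy": 0,"wz": 0,"tx": 0,"ty": 0,"tz": 0,"hand": 0.5},
    {"wx": 0,"wy": 0,"wz": 0,"tx": 0,"ty": 0,"tz": 0,"hand": 0.5},
    {"wx": 0,"wy": 0,"wz": 0,"tx": 0,"ty": 0,"tz": 0,"hand": 0.5},
    {"wx": 0,"wy": 0,"wz": 0,"tx": 0,"ty": 0,"tz": 0,"hand": 0.5}
  ]
}}

```text
clock: 33.2
position: [0.6053, 0.2917, 0.1066]
ee_rot: [0.308, 3.125, 0.002]
force: [0.5, 0.3, -0.2]
width: 0.502
```

```bash
python3 go.py .6045 .2899 .104 78.8
```

```text
clk 33.2 pos [0.6053 0.2917 0.1066] yaw 78.8 q [-0.53  0.64  0.01  1.6  -0.01  0.9   0.85] w 0.502 F [ 0.5  0.3 -0.2]
shift cm (tool xyz) [ 0.04 -0.19  0.26] turn [ 0.01  0.02 -0.01]
```

{"method": "step_arm", "body": {
  "plan": [
    {"wx": 0,"wy": 0,"wz": 0,"tx": 0,"ty": -0.15,"tz": 0.2,"hand": 0.5},
    {"wx": 0,"wy": 0,"wz": 0,"tx": 0,"ty": 0,"tz": 0,"hand": 0.4},
    {"wx": 0,"wy": 0,"wz": 0,"tx": 0,"ty": 0,"tz": 0,"hand": 0.32},
    {"wx": 0,"wy": 0,"wz": 0,"tx": 0,"ty": 0,"tz": 0,"hand": 0.28},
    {"wx": 0,"wy": 0,"wz": 0,"tx": 0,"ty": 0,"tz": 0,"hand": 0.24},
    {"wx": 0,"wy": 0,"wz": 0,"tx": 0,"ty": 0,"tz": 0,"hand": 0.2},
    {"wx": 0,"wy": 0,"wz": 0,"tx": 0,"ty": 0,"tz": 0,"hand": 0},
    {"wx": 0,"wy": 0,"wz": 0,"tx": 0,"ty": 0,"tz": 0,"hand": 0},
    {"wx": 0,"wy": 0,"wz": 0,"tx": 0,"ty": 0,"tz": 0,"hand": 0},
    {"wx": 0,"wy": 0,"wz": 0,"tx": 0,"ty": 0,"tz": 0,"hand": 0}
  ],
  "force": 25
}}

```text
clock: 34.03
position: [0.6043, 0.2901, 0.1033]
ee_rot: [0.307, 3.126, 0.0]
force: [0.3, 0.5, 0.4]
width: 0.235
```

```bash
python3 go.py .6425 .1012 .17 78.8
```

```text
clk 34.03 pos [0.6043 0.2901 0.1033] yaw 78.8 q [-0.53  0.64  0.01  1.6  -0.    0.9   0.85] w 0.235 F [0.3 0.5 0.4]
shift cm (tool xyz) [ -7.43 -17.78  -6.67] turn [ 0.  0. -0.]
```

{"method": "step_arm", "body": {
  "plan": [
    {"wx": 0,"wy": 0,"wz": 0,"tx": 0,"ty": 0,"tz": -1.0,"hand": 0.0},
    {"wx": 0,"wy": 0,"wz": 0,"tx": 0,"ty": 0,"tz": -2.0,"hand": 0.0},
    {"wx": 0,"wy": 0,"wz": 0,"tx": 0,"ty": 0,"tz": -2.5,"hand": 0.0},
    {"wx": 0,"wy": 0,"wz": 0,"tx": -0.5,"ty": -1.2,"tz": -1,"hand": 0.0},
    {"wx": 0,"wy": 0,"wz": 0,"tx": -1.0,"ty": -2.4,"tz": 0,"hand": 0.0},
    {"wx": 0,"wy": 0,"wz": 0,"tx": -1.2,"ty": -2.9,"tz": 0,"hand": 0.0},
    {"wx": 0,"wy": 0,"wz": 0,"tx": -1.3,"ty": -3.1,"tz": 0,"hand": 0.0},
    {"wx": 0,"wy": 0,"wz": 0,"tx": -1.3,"ty": -3.1,"tz": 0,"hand": 0.0},
    {"wx": 0,"wy": 0,"wz": 0,"tx": -1.2,"ty": -2.9,"tz": 0,"hand": 0.0},
    {"wx": 0,"wy": 0,"wz": 0,"tx": -0.9,"ty": -2.2,"tz": 0,"hand": 0.0}
  ]
}}

```text
clock: 34.87
position: [0.642, 0.0957, 0.168]
ee_rot: [-0.312, -3.125, 0.004]
force: [0.4, -0.3, -5.8]
width: 0.23
```

{"method": "step_arm", "body": {
  "plan": [
    {"wx": 0,"wy": 0,"wz": 0,"tx": 0,"ty": 0,"tz": 0,"hand": 0.0},
    {"wx": 0,"wy": 0,"wz": 0,"tx": 0,"ty": 0,"tz": 1.5,"hand": 0.0},
    {"wx": 0,"wy": 0,"wz": 0,"tx": 0,"ty": 0,"tz": 1.5,"hand": 0.0},
    {"wx": 0,"wy": 0,"wz": 0,"tx": 0,"ty": 0,"tz": 1.0,"hand": 0.0},
    {"wx": 0,"wy": 0,"wz": 0,"tx": 0,"ty": 0,"tz": 0.6,"hand": 0.0},
    {"wx": 0,"wy": 0,"wz": 0,"tx": 0,"ty": 0,"tz": 0,"hand": 0.0},
    {"wx": 0,"wy": 0,"wz": 0,"tx": 0,"ty": 0,"tz": 0,"hand": 0.0},
    {"wx": 0,"wy": 0,"wz": 0,"tx": 0,"ty": 0,"tz": 0,"hand": 0.0},
    {"wx": 0,"wy": 0,"wz": 0,"tx": 0,"ty": 0,"tz": 0,"hand": 0.0},
    {"wx": 0,"wy": 0,"wz": 0,"tx": 0,"ty": 0,"tz": 0,"hand": 0.0}
  ]
}}

```text
clock: 35.7
position: [0.6426, 0.101, 0.123]
ee_rot: [0.307, 3.125, 0.001]
force: [0.2, 1.1, -6.0]
width: 0.229
```

```bash
python3 go.py .6425 .1012 .112 78.8
```

```text
clk 35.7 pos [0.6426 0.101  0.123 ] yaw 78.8 q [-0.25  0.59  0.02  1.64 -0.01  0.9   1.15] w 0.229 F [ 0.2  1.1 -6. ]
shift cm (tool xyz) [0.01 0.02 1.1 ] turn [ 0.    0.01 -0.  ]
```

{"method": "step_arm", "body": {
  "plan": [
    {"wx": 0,"wy": 0,"wz": 0,"tx": 0,"ty": 0,"tz": 0.5,"hand": 0.0},
    {"wx": 0,"wy": 0,"wz": 0,"tx": 0,"ty": 0,"tz": 0.4,"hand": 0.0},
    {"wx": 0,"wy": 0,"wz": 0,"tx": 0,"ty": 0,"tz": 0.2,"hand": 0.0},
    {"wx": 0,"wy": 0,"wz": 0,"tx": 0,"ty": 0,"tz": 0.05,"hand": 0.0},
    {"wx": 0,"wy": 0,"wz": 0,"tx": 0,"ty": 0,"tz": 0,"hand": 0.0},
    {"wx": 0,"wy": 0,"wz": 0,"tx": 0,"ty": 0,"tz": 0,"hand": 0.0},
    {"wx": 0,"wy": 0,"wz": 0,"tx": 0,"ty": 0,"tz": 0,"hand": 0.0},
    {"wx": 0,"wy": 0,"wz": 0,"tx": 0,"ty": 0,"tz": 0,"hand": 0.0},
    {"wx": 0,"wy": 0,"wz": 0,"tx": 0,"ty": 0,"tz": 0,"hand": 0.0},
    {"wx": 0,"wy": 0,"wz": 0,"tx": 0,"ty": 0,"tz": 0,"hand": 0.0}
  ]
}}

```text
clock: 36.53
position: [0.6421, 0.1009, 0.1113]
ee_rot: [0.307, 3.126, 0.0]
force: [-4.2, -1.0, 6.2]
width: 0.23
```

```bash
python3 go.py .6425 .1012 .112 78.8
```

```text
clk 36.53 pos [0.6421 0.1009 0.1113] yaw 78.8 q [-0.25  0.6   0.02  1.65 -0.01  0.88  1.15] w 0.23 F [-4.2 -1.   6.2]
shift cm (tool xyz) [-0.03  0.04 -0.07] turn [ 0.  0. -0.]
```

Contact is confirmed: Fz went from −6 to +6. I'll release and go to the pack.

{"method": "step_arm", "body": {
  "plan": [
    {"wx": 0,"wy": 0,"wz": 0,"tx": 0,"ty": 0,"tz": 0,"hand": 0.25},
    {"wx": 0,"wy": 0,"wz": 0,"tx": 0,"ty": 0,"tz": 0,"hand": 0.3},
    {"wx": 0,"wy": 0,"wz": 0,"tx": 0,"ty": 0,"tz": 0,"hand": 0.38},
    {"wx": 0,"wy": 0,"wz": 0,"tx": 0,"ty": 0,"tz": 0,"hand": 0.45},
    {"wx": 0,"wy": 0,"wz": 0,"tx": 0,"ty": 0,"tz": 0,"hand": 0.45},
    {"wx": 0,"wy": 0,"wz": 0,"tx": 0,"ty": 0,"tz": -1,"hand": 0.45},
    {"wx": 0,"wy": 0,"wz": 0,"tx": 0,"ty": 0,"tz": -2,"hand": 0.45},
    {"wx": 0,"wy": 0,"wz": 0,"tx": 0,"ty": 0,"tz": -3,"hand": 0.45},
    {"wx": 0,"wy": 0,"wz": 0,"tx": 0,"ty": 0,"tz": -2,"hand": 0.45},
    {"wx": 0,"wy": 0,"wz": 0,"tx": 0,"ty": 0,"tz": 0,"hand": 0.45}
  ]
}}

```text
clock: 37.37
position: [0.6447, 0.1013, 0.1965]
ee_rot: [0.307, 3.119, 0.004]
force: [0.9, 1.6, -0.8]
width: 0.448
```

```bash
python3 go.py .5088 .299 .19 78.8
```

```text
clk 37.37 pos [0.6447 0.1013 0.1965] yaw 78.8 q [-0.26  0.52  0.03  1.57 -0.02  1.04  1.15] w 0.448 F [ 0.9  1.6 -0.8]
shift cm (tool xyz) [17.19 16.73  0.57] turn [ 0.03  0.07 -0.01]
```

{"method": "step_arm", "body": {
  "plan": [
    {"wx": 0,"wy": 0,"wz": 0,"tx": 1.7,"ty": 1.7,"tz": 0,"hand": 0.45},
    {"wx": 0,"wy": 0,"wz": 0,"tx": 2.4,"ty": 2.4,"tz": 0,"hand": 0.45},
    {"wx": 0,"wy": 0,"wz": 0,"tx": 2.4,"ty": 2.4,"tz": 0,"hand": 0.45},
    {"wx": 0,"wy": 0,"wz": 0,"tx": 2.4,"ty": 2.4,"tz": 0,"hand": 0.45},
    {"wx": 0,"wy": 0,"wz": 0,"tx": 2.4,"ty": 2.4,"tz": 0,"hand": 0.45},
    {"wx": 0,"wy": 0,"wz": 0,"tx": 2.4,"ty": 2.4,"tz": 0,"hand": 0.45},
    {"wx": 0,"wy": 0,"wz": 0,"tx": 2.4,"ty": 2.2,"tz": 0,"hand": 0.45},
    {"wx": 0,"wy": 0,"wz": 0,"tx": 1.0,"ty": 0.8,"tz": 0,"hand": 0.45},
    {"wx": 0,"wy": 0,"wz": 0,"tx": 0,"ty": 0,"tz": 0,"hand": 0.45},
    {"wx": 0,"wy": 0,"wz": 0,"tx": 0,"ty": 0,"tz": 0,"hand": 0.45}
  ]
}}

```text
clock: 38.2
position: [0.5067, 0.2983, 0.191]
ee_rot: [0.305, 3.126, -0.0]
force: [0.8, -0.0, -0.3]
width: 0.451
```

```bash
python3 - <<'E'
from wr import *
shot('side','s8');shot('wrist','w8')
P,C=wpts('w8')
s=box(P,(.509,.298),.04,.114,.14); Q=P[s]; print('pack',rect(Q))
for n in ['side0','s8']:
    P,C=pts(n); s=box(P,(.6435,.1007),.035,.119,.14);print(n,'coil',rect(P[s]))
E
python3 go.py .5086 .2992 .117 78.8
```

```text
pack (array([507.8, 300.2]), array([11.6, 54.4]), 78.6, 1236)
side0 coil (array([641.6,  99.4]), array([21.9, 18.3]), 78.7, 75)
s8 coil (array([640.4,  98.4]), array([21.1, 20.3]), 78.4, 79)
clk 38.3 pos [0.508  0.2965 0.1908] yaw 78.7 q [-0.61  0.43 -0.02  1.74  0.01  0.98  0.74] w 0.448 F [ 1.2 -0.6  0.3]
shift cm (tool xyz) [-0.    0.29  7.38] turn [-0.01  0.01 -0.02]
```

View pics/s8.png

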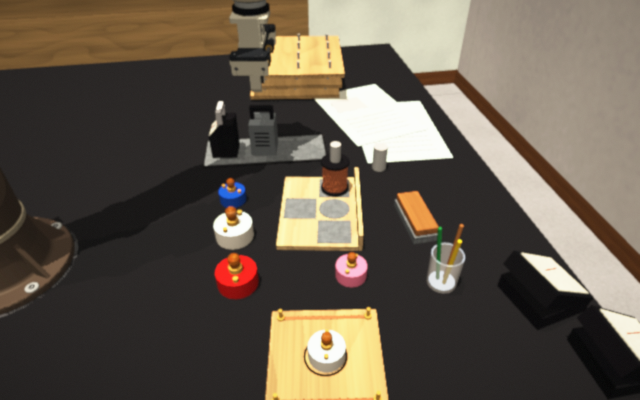

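The coil is back upright at (335,175), about 1.6 mm from its original reading in the same camera. Pack is next.

{"method": "step_arm", "body": {
  "plan": [
    {"wx": 0,"wy": 0,"wz": 0,"tx": 0,"ty": 0.25,"tz": 0.5,"hand": 0.45},
    {"wx": 0,"wy": 0,"wz": 0,"tx": 0,"ty": 0,"tz": 1.5,"hand": 0.45},
    {"wx": 0,"wy": 0,"wz": 0,"tx": 0,"ty": 0,"tz": 2,"hand": 0.45},
    {"wx": 0,"wy": 0,"wz": 0,"tx": 0,"ty": 0,"tz": 2,"hand": 0.45},
    {"wx": 0,"wy": 0,"wz": 0,"tx": 0,"ty": 0,"tz": 1,"hand": 0.45},
    {"wx": 0,"wy": 0,"wz": 0,"tx": 0,"ty": 0,"tz": 0.2,"hand": 0.45},
    {"wx": 0,"wy": 0,"wz": 0,"tx": 0,"ty": 0,"tz": 0,"hand": 0.45},
    {"wx": 0,"wy": 0,"wz": 0,"tx": 0,"ty": 0,"tz": 0,"hand": 0.45},
    {"wx": 0,"wy": 0,"wz": 0,"tx": 0,"ty": 0,"tz": 0,"hand": 0.45},
    {"wx": 0,"wy": 0,"wz": 0,"tx": 0,"ty": 0,"tz": 0,"hand": 0.45}
  ]
}}

```text
clock: 39.13
position: [0.508, 0.3007, 0.1198]
ee_rot: [0.307, 3.125, 0.002]
force: [0.4, 0.8, -0.3]
width: 0.446
```

```bash
python3 go.py .5086 .2992 .118 78.8
```

```text
clk 39.13 pos [0.508  0.3007 0.1198] yaw 78.8 q [-0.61  0.51 -0.02  1.8   0.02  0.82  0.74] w 0.446 F [ 0.4  0.8 -0.3]
shift cm (tool xyz) [-0.09 -0.14  0.18] turn [ 0.01  0.01 -0.01]
```

{"method": "step_arm", "body": {
  "plan": [
    {"wx": 0,"wy": 0,"wz": 0,"tx": -0.05,"ty": -0.12,"tz": 0.12,"hand": 0.45},
    {"wx": 0,"wy": 0,"wz": 0,"tx": 0,"ty": 0,"tz": 0,"hand": 0.3},
    {"wx": 0,"wy": 0,"wz": 0,"tx": 0,"ty": 0,"tz": 0,"hand": 0.22},
    {"wx": 0,"wy": 0,"wz": 0,"tx": 0,"ty": 0,"tz": 0,"hand": 0.18},
    {"wx": 0,"wy": 0,"wz": 0,"tx": 0,"ty": 0,"tz": 0,"hand": 0.14},
    {"wx": 0,"wy": 0,"wz": 0,"tx": 0,"ty": 0,"tz": 0,"hand": 0.1},
    {"wx": 0,"wy": 0,"wz": 0,"tx": 0,"ty": 0,"tz": 0,"hand": 0},
    {"wx": 0,"wy": 0,"wz": 0,"tx": 0,"ty": 0,"tz": 0,"hand": 0},
    {"wx": 0,"wy": 0,"wz": 0,"tx": 0,"ty": 0,"tz": 0,"hand": 0},
    {"wx": 0,"wy": 0,"wz": 0,"tx": 0,"ty": 0,"tz": 0,"hand": 0}
  ],
  "force": 25
}}

```text
clock: 39.97
position: [0.5076, 0.2993, 0.1175]
ee_rot: [0.307, 3.127, 0.0]
force: [0.4, 1.0, -0.6]
width: 0.124
```

```bash
python3 go.py .6162 -.0365 .27 78.8
```

```text
clk 39.97 pos [0.5076 0.2993 0.1175] yaw 78.8 q [-0.61  0.51 -0.02  1.81  0.02  0.82  0.74] w 0.124 F [ 0.4  1.  -0.6]
shift cm (tool xyz) [-17.18 -30.83 -15.25] turn [ 0.  0. -0.]
```

{"method": "step_arm", "body": {
  "plan": [
    {"wx": 0,"wy": 0,"wz": 0,"tx": 0,"ty": 0,"tz": -1,"hand": 0},
    {"wx": 0,"wy": 0,"wz": 0,"tx": 0,"ty": 0,"tz": -2,"hand": 0},
    {"wx": 0,"wy": 0,"wz": 0,"tx": 0,"ty": 0,"tz": -3,"hand": 0},
    {"wx": 0,"wy": 0,"wz": 0,"tx": 0,"ty": 0,"tz": -3,"hand": 0},
    {"wx": 0,"wy": 0,"wz": 0,"tx": 0,"ty": 0,"tz": -3,"hand": 0},
    {"wx": 0,"wy": 0,"wz": 0,"tx": 0,"ty": 0,"tz": -2.3,"hand": 0},
    {"wx": 0,"wy": 0,"wz": 0,"tx": 0,"ty": 0,"tz": -1,"hand": 0},
    {"wx": 0,"wy": 0,"wz": 0,"tx": -0.5,"ty": -1,"tz": 0,"hand": 0},
    {"wx": 0,"wy": 0,"wz": 0,"tx": -1,"ty": -2,"tz": 0,"hand": 0},
    {"wx": 0,"wy": 0,"wz": 0,"tx": -1.5,"ty": -2.7,"tz": 0,"hand": 0}
  ]
}}

```text
clock: 40.8
position: [0.5241, 0.2381, 0.2685]
ee_rot: [-0.3, -3.124, 0.001]
force: [1.6, -1.5, -5.8]
width: 0.125
```

{"method": "step_arm", "body": {
  "plan": [
    {"wx": 0,"wy": 0,"wz": 0,"tx": -1.7,"ty": -3,"tz": 0,"hand": 0},
    {"wx": 0,"wy": 0,"wz": 0,"tx": -1.7,"ty": -3,"tz": 0,"hand": 0},
    {"wx": 0,"wy": 0,"wz": 0,"tx": -1.7,"ty": -3,"tz": 0,"hand": 0},
    {"wx": 0,"wy": 0,"wz": 0,"tx": -1.7,"ty": -3,"tz": 0,"hand": 0},
    {"wx": 0,"wy": 0,"wz": 0,"tx": -1.7,"ty": -3,"tz": 0,"hand": 0},
    {"wx": 0,"wy": 0,"wz": 0,"tx": -1.7,"ty": -3,"tz": 0,"hand": 0},
    {"wx": 0,"wy": 0,"wz": 0,"tx": -1.7,"ty": -3,"tz": 0,"hand": 0},
    {"wx": 0,"wy": 0,"wz": 0,"tx": -1.3,"ty": -2.6,"tz": 0,"hand": 0},
    {"wx": 0,"wy": 0,"wz": 0,"tx": -0.9,"ty": -1.5,"tz": 0,"hand": 0},
    {"wx": 0,"wy": 0,"wz": 0,"tx": 0,"ty": 0,"tz": 0,"hand": 0}
  ]
}}

```text
clock: 41.63
position: [0.6146, -0.044, 0.2679]
ee_rot: [-0.32, -3.122, 0.007]
force: [-1.5, 0.4, -6.0]
width: 0.129
```

{"method": "step_arm", "body": {
  "plan": [
    {"wx": 0,"wy": 0,"wz": 0,"tx": 0,"ty": 0,"tz": 0,"hand": 0},
    {"wx": 0,"wy": 0,"wz": 0,"tx": 0,"ty": 0,"tz": 0,"hand": 0},
    {"wx": 0,"wy": 0,"wz": 0,"tx": 0,"ty": 0,"tz": 1,"hand": 0},
    {"wx": 0,"wy": 0,"wz": 0,"tx": 0,"ty": 0,"tz": 2,"hand": 0},
    {"wx": 0,"wy": 0,"wz": 0,"tx": 0,"ty": 0,"tz": 2,"hand": 0},
    {"wx": 0,"wy": 0,"wz": 0,"tx": 0,"ty": 0,"tz": 2,"hand": 0},
    {"wx": 0,"wy": 0,"wz": 0,"tx": 0,"ty": 0,"tz": 1,"hand": 0},
    {"wx": 0,"wy": 0,"wz": 0,"tx": 0,"ty": 0,"tz": 0,"hand": 0},
    {"wx": 0,"wy": 0,"wz": 0,"tx": 0,"ty": 0,"tz": 0,"hand": 0},
    {"wx": 0,"wy": 0,"wz": 0,"tx": 0,"ty": 0,"tz": 0,"hand": 0}
  ]
}}

```text
clock: 42.47
position: [0.6161, -0.036, 0.1915]
ee_rot: [0.306, 3.125, 0.0]
force: [-0.7, 1.1, -4.5]
width: 0.13
```

```bash
python3 go.py .6153 -.0364 .1255 78.8
```

```text
clk 42.47 pos [ 0.6161 -0.036   0.1915] yaw 78.8 q [-0.1   0.47  0.1   1.67 -0.05  1.    1.4 ] w 0.13 F [-0.7  1.1 -4.5]
shift cm (tool xyz) [ 0.08 -0.06  6.6 ] turn [ 0.    0.02 -0.  ]
```

{"method": "step_arm", "body": {
  "plan": [
    {"wx": 0,"wy": 0,"wz": 0,"tx": 0.05,"ty": -0.05,"tz": 1,"hand": 0},
    {"wx": 0,"wy": 0,"wz": 0,"tx": 0,"ty": 0,"tz": 1.5,"hand": 0},
    {"wx": 0,"wy": 0,"wz": 0,"tx": 0,"ty": 0,"tz": 1.5,"hand": 0},
    {"wx": 0,"wy": 0,"wz": 0,"tx": 0,"ty": 0,"tz": 1,"hand": 0},
    {"wx": 0,"wy": 0,"wz": 0,"tx": 0,"ty": 0,"tz": 0.5,"hand": 0},
    {"wx": 0,"wy": 0,"wz": 0,"tx": 0,"ty": 0,"tz": 0,"hand": 0},
    {"wx": 0,"wy": 0,"wz": 0,"tx": 0,"ty": 0,"tz": 0,"hand": 0},
    {"wx": 0,"wy": 0,"wz": 0,"tx": 0,"ty": 0,"tz": 0,"hand": 0},
    {"wx": 0,"wy": 0,"wz": 0,"tx": 0,"ty": 0,"tz": 0,"hand": 0},
    {"wx": 0,"wy": 0,"wz": 0,"tx": 0,"ty": 0,"tz": 0,"hand": 0}
  ]
}}

```text
clock: 43.3
position: [0.6153, -0.0366, 0.1363]
ee_rot: [0.307, 3.125, 0.0]
force: [0.0, 0.3, -5.8]
width: 0.132
```

```bash
python3 go.py .6153 -.0364 .1255 78.8
```

```text
clk 43.3 pos [ 0.6153 -0.0366  0.1363] yaw 78.8 q [-0.09  0.53  0.09  1.73 -0.06  0.89  1.4 ] w 0.132 F [ 0.   0.3 -5.8]
shift cm (tool xyz) [0.   0.02 1.08] turn [ 0.    0.01 -0.  ]
```

{"method": "step_arm", "body": {
  "plan": [
    {"wx": 0,"wy": 0,"wz": 0,"tx": 0,"ty": 0,"tz": 0.5,"hand": 0},
    {"wx": 0,"wy": 0,"wz": 0,"tx": 0,"ty": 0,"tz": 0.4,"hand": 0},
    {"wx": 0,"wy": 0,"wz": 0,"tx": 0,"ty": 0,"tz": 0.15,"hand": 0},
    {"wx": 0,"wy": 0,"wz": 0,"tx": 0,"ty": 0,"tz": 0.05,"hand": 0},
    {"wx": 0,"wy": 0,"wz": 0,"tx": 0,"ty": 0,"tz": 0,"hand": 0},
    {"wx": 0,"wy": 0,"wz": 0,"tx": 0,"ty": 0,"tz": 0,"hand": 0},
    {"wx": 0,"wy": 0,"wz": 0,"tx": 0,"ty": 0,"tz": 0,"hand": 0},
    {"wx": 0,"wy": 0,"wz": 0,"tx": 0,"ty": 0,"tz": 0,"hand": 0},
    {"wx": 0,"wy": 0,"wz": 0,"tx": 0,"ty": 0,"tz": 0,"hand": 0},
    {"wx": 0,"wy": 0,"wz": 0,"tx": 0,"ty": 0,"tz": 0,"hand": 0}
  ]
}}

```text
clock: 44.13
position: [0.6156, -0.0374, 0.1256]
ee_rot: [0.308, 3.124, -0.001]
force: [-1.4, -1.7, 5.8]
width: 0.128
```

```bash
python3 go.py .6153 -.0364 .1255 78.8
```

```text
clk 44.13 pos [ 0.6156 -0.0374  0.1256] yaw 78.7 q [-0.09  0.54  0.09  1.74 -0.06  0.86  1.4 ] w 0.128 F [-1.4 -1.7  5.8]
shift cm (tool xyz) [0.04 0.1  0.01] turn [-0.    0.02 -0.01]
```

The pack is seated, so I'll release and rise.

{"method": "step_arm", "body": {
  "plan": [
    {"wx": 0,"wy": 0,"wz": 0,"tx": 0,"ty": 0,"tz": 0,"hand": 0.15},
    {"wx": 0,"wy": 0,"wz": 0,"tx": 0,"ty": 0,"tz": 0,"hand": 0.2},
    {"wx": 0,"wy": 0,"wz": 0,"tx": 0,"ty": 0,"tz": 0,"hand": 0.28},
    {"wx": 0,"wy": 0,"wz": 0,"tx": 0,"ty": 0,"tz": 0,"hand": 0.35},
    {"wx": 0,"wy": 0,"wz": 0,"tx": 0,"ty": 0,"tz": 0,"hand": 0.35},
    {"wx": 0,"wy": 0,"wz": 0,"tx": 0,"ty": 0,"tz": -1,"hand": 0.35},
    {"wx": 0,"wy": 0,"wz": 0,"tx": 0,"ty": 0,"tz": -2,"hand": 0.35},
    {"wx": 0,"wy": 0,"wz": 0,"tx": 0,"ty": 0,"tz": -3,"hand": 0.35},
    {"wx": 0,"wy": 0,"wz": 0,"tx": 0,"ty": 0,"tz": -2,"hand": 0.35},
    {"wx": 0,"wy": 0,"wz": 0,"tx": 0,"ty": 0,"tz": 0,"hand": 0.35}
  ]
}}

```text
clock: 44.97
position: [0.6173, -0.0368, 0.21]
ee_rot: [0.307, 3.119, 0.001]
force: [1.4, -0.1, 0.3]
width: 0.349
```

```bash
python3 go.py .4142 .3058 .2 -8.8
```

```text
clk 44.97 pos [ 0.6173 -0.0368  0.21  ] yaw 78.8 q [-0.1   0.45  0.1   1.65 -0.05  1.03  1.39] w 0.349 F [ 1.4 -0.1  0.3]
shift cm (tool xyz) [26.61 29.64  0.85] turn [ 0.07  0.04 14.59]
```

{"method": "step_arm", "body": {
  "plan": [
    {"wx": 0,"wy": 0,"wz": 0,"tx": 1.6,"ty": 1.8,"tz": 0,"hand": 0.35},
    {"wx": 0,"wy": 0,"wz": 0,"tx": 2.3,"ty": 2.6,"tz": 0,"hand": 0.35},
    {"wx": 0,"wy": 0,"wz": 0,"tx": 2.3,"ty": 2.6,"tz": 0,"hand": 0.35},
    {"wx": 0,"wy": 0,"wz": 0,"tx": 2.3,"ty": 2.6,"tz": 0,"hand": 0.35},
    {"wx": 0,"wy": 0,"wz": 0,"tx": 2.3,"ty": 2.6,"tz": 0,"hand": 0.35},
    {"wx": 0,"wy": 0,"wz": 0,"tx": 2.3,"ty": 2.6,"tz": 0,"hand": 0.35},
    {"wx": 0,"wy": 0,"wz": 0,"tx": 2.3,"ty": 2.6,"tz": 0,"hand": 0.35},
    {"wx": 0,"wy": 0,"wz": 0,"tx": 2.3,"ty": 2.6,"tz": 0,"hand": 0.35},
    {"wx": 0,"wy": 0,"wz": 0,"tx": 2.3,"ty": 2.6,"tz": 0,"hand": 0.35},
    {"wx": 0,"wy": 0,"wz": 0,"tx": 2.3,"ty": 2.6,"tz": 0,"hand": 0.35}
  ]
}}

```text
clock: 45.8
position: [0.4441, 0.2552, 0.2049]
ee_rot: [0.307, 3.126, 0.0]
force: [0.2, -0.2, -0.8]
width: 0.353
```

{"method": "step_arm", "body": {
  "plan": [
    {"wx": 0,"wy": 0,"wz": 0,"tx": 2.3,"ty": 2.6,"tz": 0,"hand": 0.35},
    {"wx": 0,"wy": 0,"wz": 0,"tx": 1.8,"ty": 1.8,"tz": 0,"hand": 0.35},
    {"wx": 0,"wy": 0,"wz": 1,"tx": 0,"ty": 0,"tz": 0,"hand": 0.35},
    {"wx": 0,"wy": 0,"wz": 1,"tx": 0,"ty": 0,"tz": 0,"hand": 0.35},
    {"wx": 0,"wy": 0,"wz": 1,"tx": 0,"ty": 0,"tz": 0,"hand": 0.35},
    {"wx": 0,"wy": 0,"wz": 1,"tx": 0,"ty": 0,"tz": 0,"hand": 0.35},
    {"wx": 0,"wy": 0,"wz": 1,"tx": 0,"ty": 0,"tz": 0,"hand": 0.35},
    {"wx": 0,"wy": 0,"wz": 1,"tx": 0,"ty": 0,"tz": 0,"hand": 0.35},
    {"wx": 0,"wy": 0,"wz": 1,"tx": 0,"ty": 0,"tz": 0,"hand": 0.35},
    {"wx": 0,"wy": 0,"wz": 1,"tx": 0,"ty": 0,"tz": 0,"hand": 0.35}
  ]
}}

```text
clock: 46.63
position: [0.4134, 0.3051, 0.2048]
ee_rot: [-1.559, -2.727, -0.0]
force: [-0.4, -0.8, 0.1]
width: 0.351
```

{"method": "step_arm", "body": {
  "plan": [
    {"wx": 0,"wy": 0,"wz": 1,"tx": 0,"ty": 0,"tz": 0,"hand": 0.35},
    {"wx": 0,"wy": 0,"wz": 1,"tx": 0,"ty": 0,"tz": 0,"hand": 0.35},
    {"wx": 0,"wy": 0,"wz": 1,"tx": 0,"ty": 0,"tz": 0,"hand": 0.35},
    {"wx": 0,"wy": 0,"wz": 1,"tx": 0,"ty": 0,"tz": 0,"hand": 0.35},
    {"wx": 0,"wy": 0,"wz": 1,"tx": 0,"ty": 0,"tz": 0,"hand": 0.35},
    {"wx": 0,"wy": 0,"wz": 1,"tx": 0,"ty": 0,"tz": 0,"hand": 0.35},
    {"wx": 0,"wy": 0,"wz": 0.6,"tx": 0,"ty": 0,"tz": 0,"hand": 0.35},
    {"wx": 0,"wy": 0,"wz": 0,"tx": 0,"ty": 0,"tz": 0,"hand": 0.35},
    {"wx": 0,"wy": 0,"wz": 0,"tx": 0,"ty": 0,"tz": 0,"hand": 0.35},
    {"wx": 0,"wy": 0,"wz": 0,"tx": 0,"ty": 0,"tz": 0,"hand": 0.35}
  ]
}}

```text
clock: 47.47
position: [0.4134, 0.3051, 0.2046]
ee_rot: [-2.383, -2.047, -0.0]
force: [-0.0, -0.7, -0.2]
width: 0.35
```

```bash
python3 - <<'E'
from wr import *
shot('side','s9');shot('wrist','w9')
P,C=wpts('w9')
s=box(P,(.415,.3055),.04,.114,.14); Q=P[s]; print('meter',rect(Q))
for n in ['side0','s9']:
    P,C=pts(n); s=box(P,(.616,-.0365),.04,.119,.14);print(n,'pack',rect(P[s]))
E
python3 go.py .4142 .3058 .1225 -8.8
```

```text
meter (array([413.7, 307. ]), array([53.6, 11.9]), 81.5, 1196)
side0 pack (array([614.8, -39.2]), array([13.1, 52.1]), 76.5, 239)
s9 pack (array([613.6, -40.9]), array([14.5, 53.7]), 79.8, 274)
clk 47.57 pos [0.4135 0.3051 0.2046] yaw -8.7 q [-0.95  0.3   0.27  1.92 -0.1   0.94 -0.79] w 0.351 F [ 0.6  0.3 -0.3]
shift cm (tool xyz) [0.08 0.06 8.21] turn [-0.   -0.    0.01]
```

View pics/s9.png

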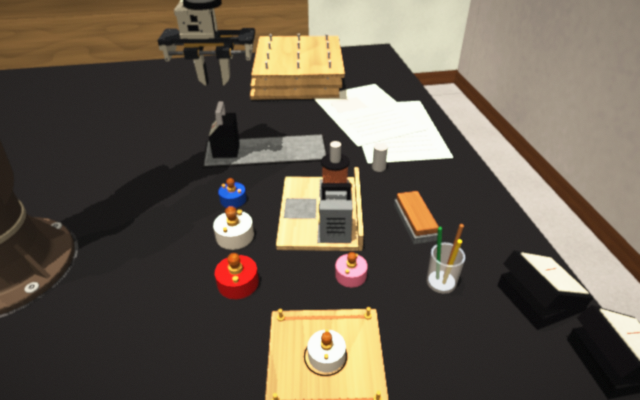

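The pack is back upright at (335,218), about 2 mm from its original reading. Meter is last.

{"method": "step_arm", "body": {
  "plan": [
    {"wx": 0,"wy": 0,"wz": 0,"tx": 0.1,"ty": 0.05,"tz": 1,"hand": 0.35},
    {"wx": 0,"wy": 0,"wz": 0,"tx": 0,"ty": 0,"tz": 2,"hand": 0.35},
    {"wx": 0,"wy": 0,"wz": 0,"tx": 0,"ty": 0,"tz": 2,"hand": 0.35},
    {"wx": 0,"wy": 0,"wz": 0,"tx": 0,"ty": 0,"tz": 2,"hand": 0.35},
    {"wx": 0,"wy": 0,"wz": 0,"tx": 0,"ty": 0,"tz": 0.8,"hand": 0.35},
    {"wx": 0,"wy": 0,"wz": 0,"tx": 0,"ty": 0,"tz": 0.3,"hand": 0.35},
    {"wx": 0,"wy": 0,"wz": 0,"tx": 0,"ty": 0,"tz": 0,"hand": 0.35},
    {"wx": 0,"wy": 0,"wz": 0,"tx": 0,"ty": 0,"tz": 0,"hand": 0.35},
    {"wx": 0,"wy": 0,"wz": 0,"tx": 0,"ty": 0,"tz": 0,"hand": 0.35},
    {"wx": 0,"wy": 0,"wz": 0,"tx": 0,"ty": 0,"tz": 0,"hand": 0.35}
  ]
}}

```text
clock: 48.4
position: [0.4147, 0.3064, 0.1244]
ee_rot: [-2.386, -2.044, -0.003]
force: [0.1, 0.0, -0.0]
width: 0.349
```

```bash
python3 go.py .4142 .3058 .1225 -8.8
```

```text
clk 48.4 pos [0.4147 0.3064 0.1244] yaw -8.8 q [-0.92  0.41  0.24  2.   -0.14  0.75 -0.75] w 0.349 F [ 0.1  0.  -0. ]
shift cm (tool xyz) [-0.07 -0.04  0.19] turn [ 0.01 -0.01 -0.  ]
```

{"method": "step_arm", "body": {
  "plan": [
    {"wx": 0,"wy": 0,"wz": 0,"tx": 0,"ty": 0,"tz": 0,"hand": 0.3},
    {"wx": 0,"wy": 0,"wz": 0,"tx": 0,"ty": 0,"tz": 0,"hand": 0.22},
    {"wx": 0,"wy": 0,"wz": 0,"tx": 0,"ty": 0,"tz": 0,"hand": 0.18},
    {"wx": 0,"wy": 0,"wz": 0,"tx": 0,"ty": 0,"tz": 0,"hand": 0.14},
    {"wx": 0,"wy": 0,"wz": 0,"tx": 0,"ty": 0,"tz": 0,"hand": 0.1},
    {"wx": 0,"wy": 0,"wz": 0,"tx": 0,"ty": 0,"tz": 0,"hand": 0},
    {"wx": 0,"wy": 0,"wz": 0,"tx": 0,"ty": 0,"tz": 0,"hand": 0},
    {"wx": 0,"wy": 0,"wz": 0,"tx": 0,"ty": 0,"tz": 0,"hand": 0},
    {"wx": 0,"wy": 0,"wz": 0,"tx": 0,"ty": 0,"tz": 0,"hand": 0},
    {"wx": 0,"wy": 0,"wz": 0,"tx": 0,"ty": 0,"tz": 0,"hand": 0}
  ],
  "force": 25
}}

```text
clock: 49.23
position: [0.4141, 0.3061, 0.1236]
ee_rot: [-2.386, -2.044, 0.0]
force: [-1.0, 0.6, 3.1]
width: 0.13
```

```bash
python3 go.py .5591 .0477 .26 -8.8
```

```text
clk 49.23 pos [0.4141 0.3061 0.1236] yaw -8.8 q [-0.92  0.41  0.24  2.   -0.14  0.75 -0.75] w 0.13 F [-1.   0.6  3.1]
shift cm (tool xyz) [-23.31  18.29 -13.64] turn [-0. -0. -0.]
```

{"method": "step_arm", "body": {
  "plan": [
    {"wx": 0,"wy": 0,"wz": 0,"tx": 0,"ty": 0,"tz": -1,"hand": 0},
    {"wx": 0,"wy": 0,"wz": 0,"tx": 0,"ty": 0,"tz": -2,"hand": 0},
    {"wx": 0,"wy": 0,"wz": 0,"tx": 0,"ty": 0,"tz": -3,"hand": 0},
    {"wx": 0,"wy": 0,"wz": 0,"tx": 0,"ty": 0,"tz": -3,"hand": 0},
    {"wx": 0,"wy": 0,"wz": 0,"tx": 0,"ty": 0,"tz": -3,"hand": 0},
    {"wx": 0,"wy": 0,"wz": 0,"tx": 0,"ty": 0,"tz": -1.6,"hand": 0},
    {"wx": 0,"wy": 0,"wz": 0,"tx": -1,"ty": 0.8,"tz": 0,"hand": 0},
    {"wx": 0,"wy": 0,"wz": 0,"tx": -2,"ty": 1.6,"tz": 0,"hand": 0},
    {"wx": 0,"wy": 0,"wz": 0,"tx": -2.3,"ty": 1.8,"tz": 0,"hand": 0},
    {"wx": 0,"wy": 0,"wz": 0,"tx": -2.5,"ty": 2,"tz": 0,"hand": 0}
  ]
}}

```text
clock: 50.07
position: [0.4632, 0.2189, 0.2598]
ee_rot: [-2.384, -2.046, 0.0]
force: [0.2, 0.2, -4.1]
width: 0.133
```

{"method": "step_arm", "body": {
  "plan": [
    {"wx": 0,"wy": 0,"wz": 0,"tx": -2.5,"ty": 2,"tz": 0,"hand": 0},
    {"wx": 0,"wy": 0,"wz": 0,"tx": -2.5,"ty": 2,"tz": 0,"hand": 0},
    {"wx": 0,"wy": 0,"wz": 0,"tx": -2.5,"ty": 2,"tz": 0,"hand": 0},
    {"wx": 0,"wy": 0,"wz": 0,"tx": -2.5,"ty": 2,"tz": 0,"hand": 0},
    {"wx": 0,"wy": 0,"wz": 0,"tx": -2.3,"ty": 1.7,"tz": 0,"hand": 0},
    {"wx": 0,"wy": 0,"wz": 0,"tx": -2,"ty": 1.6,"tz": 0,"hand": 0},
    {"wx": 0,"wy": 0,"wz": 0,"tx": -1.2,"ty": 0.8,"tz": 0,"hand": 0},
    {"wx": 0,"wy": 0,"wz": 0,"tx": 0,"ty": 0,"tz": 0,"hand": 0},
    {"wx": 0,"wy": 0,"wz": 0,"tx": 0,"ty": 0,"tz": 0,"hand": 0},
    {"wx": 0,"wy": 0,"wz": 0,"tx": 0,"ty": 0,"tz": 0,"hand": 0}
  ]
}}

```text
clock: 50.9
position: [0.5587, 0.0483, 0.2594]
ee_rot: [-2.385, -2.044, 0.001]
force: [-0.6, 0.8, -4.3]
width: 0.131
```

```bash
python3 go.py .5591 .0477 .1316 -8.8
```

```text
clk 50.9 pos [0.5587 0.0483 0.2594] yaw -8.8 q [-0.5   0.33  0.42  1.74 -0.15  1.1  -0.18] w 0.131 F [-0.6  0.8 -4.3]
shift cm (tool xyz) [-0.05  0.07 12.78] turn [-0.01 -0.   -0.  ]
```

{"method": "step_arm", "body": {
  "plan": [
    {"wx": 0,"wy": 0,"wz": 0,"tx": 0,"ty": 0,"tz": 1,"hand": 0},
    {"wx": 0,"wy": 0,"wz": 0,"tx": 0,"ty": 0,"tz": 2,"hand": 0},
    {"wx": 0,"wy": 0,"wz": 0,"tx": 0,"ty": 0,"tz": 2.5,"hand": 0},
    {"wx": 0,"wy": 0,"wz": 0,"tx": 0,"ty": 0,"tz": 2.5,"hand": 0},
    {"wx": 0,"wy": 0,"wz": 0,"tx": 0,"ty": 0,"tz": 2,"hand": 0},
    {"wx": 0,"wy": 0,"wz": 0,"tx": 0,"ty": 0,"tz": 1,"hand": 0},
    {"wx": 0,"wy": 0,"wz": 0,"tx": 0,"ty": 0,"tz": 0.7,"hand": 0},
    {"wx": 0,"wy": 0,"wz": 0,"tx": 0,"ty": 0,"tz": 0,"hand": 0},
    {"wx": 0,"wy": 0,"wz": 0,"tx": 0,"ty": 0,"tz": 0,"hand": 0},
    {"wx": 0,"wy": 0,"wz": 0,"tx": 0,"ty": 0,"tz": 0,"hand": 0}
  ]
}}

```text
clock: 51.73
position: [0.56, 0.0479, 0.1436]
ee_rot: [2.385, 2.043, 0.003]
force: [0.5, -0.1, -4.1]
width: 0.125
```

```bash
python3 go.py .5591 .0477 .1316 -8.8
```

```text
clk 51.73 pos [0.56   0.0479 0.1436] yaw -8.8 q [-0.46  0.46  0.38  1.88 -0.22  0.85 -0.12] w 0.125 F [ 0.5 -0.1 -4.1]
shift cm (tool xyz) [-0.03 -0.09  1.2 ] turn [ 0.02 -0.01 -0.  ]
```

{"method": "step_arm", "body": {
  "plan": [
    {"wx": 0,"wy": 0,"wz": 0,"tx": 0,"ty": -0.08,"tz": 0.5,"hand": 0},
    {"wx": 0,"wy": 0,"wz": 0,"tx": 0,"ty": 0,"tz": 0.5,"hand": 0},
    {"wx": 0,"wy": 0,"wz": 0,"tx": 0,"ty": 0,"tz": 0.2,"hand": 0},
    {"wx": 0,"wy": 0,"wz": 0,"tx": 0,"ty": 0,"tz": 0.05,"hand": 0},
    {"wx": 0,"wy": 0,"wz": 0,"tx": 0,"ty": 0,"tz": 0,"hand": 0},
    {"wx": 0,"wy": 0,"wz": 0,"tx": 0,"ty": 0,"tz": 0,"hand": 0},
    {"wx": 0,"wy": 0,"wz": 0,"tx": 0,"ty": 0,"tz": 0,"hand": 0},
    {"wx": 0,"wy": 0,"wz": 0,"tx": 0,"ty": 0,"tz": 0,"hand": 0},
    {"wx": 0,"wy": 0,"wz": 0,"tx": 0,"ty": 0,"tz": 0,"hand": 0},
    {"wx": 0,"wy": 0,"wz": 0,"tx": 0,"ty": 0,"tz": 0,"hand": 0}
  ]
}}

```text
clock: 52.57
position: [0.5594, 0.0474, 0.1316]
ee_rot: [2.385, 2.042, 0.003]
force: [-3.8, -1.7, 12.5]
width: 0.127
```

```bash
python3 go.py .5591 .0477 .1316 -8.8
```

```text
clk 52.57 pos [0.5594 0.0474 0.1316] yaw -8.9 q [-0.45  0.47  0.37  1.89 -0.23  0.82 -0.11] w 0.127 F [-3.8 -1.7 12.5]
shift cm (tool xyz) [ 0.03 -0.03 -0.  ] turn [ 0.02 -0.01 -0.01]
```

Seated. I'll release, rise and move clear.

{"method": "step_arm", "body": {
  "plan": [
    {"wx": 0,"wy": 0,"wz": 0,"tx": 0,"ty": 0,"tz": -0.1,"hand": 0.15},
    {"wx": 0,"wy": 0,"wz": 0,"tx": 0,"ty": 0,"tz": 0,"hand": 0.2},
    {"wx": 0,"wy": 0,"wz": 0,"tx": 0,"ty": 0,"tz": 0,"hand": 0.28},
    {"wx": 0,"wy": 0,"wz": 0,"tx": 0,"ty": 0,"tz": 0,"hand": 0.35},
    {"wx": 0,"wy": 0,"wz": 0,"tx": 0,"ty": 0,"tz": 0,"hand": 0.35},
    {"wx": 0,"wy": 0,"wz": 0,"tx": 0,"ty": 0,"tz": -1,"hand": 0.35},
    {"wx": 0,"wy": 0,"wz": 0,"tx": 0,"ty": 0,"tz": -2,"hand": 0.35},
    {"wx": 0,"wy": 0,"wz": 0,"tx": 0,"ty": 0,"tz": -3,"hand": 0.35},
    {"wx": 0,"wy": 0,"wz": 0,"tx": 0,"ty": 0,"tz": -3,"hand": 0.35},
    {"wx": 0,"wy": 0,"wz": 0,"tx": 0,"ty": 0,"tz": -2,"hand": 0.35}
  ]
}}

```text
clock: 53.4
position: [0.5591, 0.0475, 0.2444]
ee_rot: [2.385, 2.042, 0.003]
force: [1.1, -0.4, 0.2]
width: 0.352
```

{"method": "step_arm", "body": {
  "plan": [
    {"wx": 0,"wy": 0,"wz": 0,"tx": 2.5,"ty": -2,"tz": 0,"hand": 0.35},
    {"wx": 0,"wy": 0,"wz": 0,"tx": 2.5,"ty": -2,"tz": 0,"hand": 0.35},
    {"wx": 0,"wy": 0,"wz": 0,"tx": 2.5,"ty": -2,"tz": 0,"hand": 0.35},
    {"wx": 0,"wy": 0,"wz": 0,"tx": 2.5,"ty": -2,"tz": 0,"hand": 0.35},
    {"wx": 0,"wy": 0,"wz": 0,"tx": 2.5,"ty": -2,"tz": 0,"hand": 0.35},
    {"wx": 0,"wy": 0,"wz": 0,"tx": 2.5,"ty": -2,"tz": 0,"hand": 0.35},
    {"wx": 0,"wy": 0,"wz": 0,"tx": 2.5,"ty": -2,"tz": 0,"hand": 0.35},
    {"wx": 0,"wy": 0,"wz": 0,"tx": 2.5,"ty": -2,"tz": 0,"hand": 0.35},
    {"wx": 0,"wy": 0,"wz": 0,"tx": 0,"ty": 0,"tz": 0,"hand": 0.35},
    {"wx": 0,"wy": 0,"wz": 0,"tx": 0,"ty": 0,"tz": 0,"hand": 0.35}
  ]
}}

```text
clock: 54.23
position: [0.43, 0.2717, 0.2416]
ee_rot: [-2.381, -2.049, -0.001]
force: [0.9, -0.0, 0.3]
width: 0.349
```

Run:
```python
from fit import *
shot('side','s10');shot('scene','sc10')
for ns in [('scene0','sc10'),('side0','s10')]:
  for n in ns:
    P,C=pts(n); print(n)
    for nm,c in [('meter',(.559,.0475)),('pack',(.616,-.0365)),('coil',(.6435,.1007))]:
        s=box(P,c,.04,.119,.14);print('  ',nm,rect(P[s]))
    s=box(P,(.547,-.2998),.036,.05,.08)&(C[:,0]>C[:,2]+40); print('   bulb',rect(P[s]) if s.any() else '')
a=cv2.imread('pics/s10.png');b=cv2.imread('pics/sc10.png')
cv2.imwrite('pics/j10.png',np.vstack([a[110:],b[60:340]]))
```

```text
scene0
   meter (array([560.8,  47.8]), array([55.8, 13.9]), 84.6, 225)
   pack (array([617.3, -35.6]), array([13.2, 55.2]), 78.5, 196)
   coil (array([645.2, 102. ]), array([21.2, 19.1]), 29.6, 106)
   bulb 
sc10
   meter (array([560.5,  47.3]), array([54.9, 14.7]), 81.8, 221)
   pack (array([617.9, -37.8]), array([12.9, 54.1]), 77.2, 199)
   coil (array([645.2, 101.2]), array([19.8, 20.7]), 78.7, 112)
   bulb (array([ 550. , -297.9]), array([14.6, 12.4]), 12.3, 49)
side0
   meter (array([557.3,  44.8]), array([55.3, 11.4]), 81.5, 141)
   pack (array([614.8, -39.2]), array([13.1, 52.1]), 76.5, 239)
   coil (array([641.6,  99.4]), array([21.9, 18.3]), 78.7, 75)
   bulb 
s10
   meter (array([557.4,  44.7]), array([55.1, 11.7]), 81.7, 152)
   pack (array([613.8, -39.8]), array([14.8, 53.8]), 79.9, 269)
   coil (array([641.6,  97.2]), array([20.6, 20.1]), 26.2, 78)
   bulb (array([ 545.8, -302.7]), array([15.3, 14.3]), 79.8, 133)
```

View pics/j10.png

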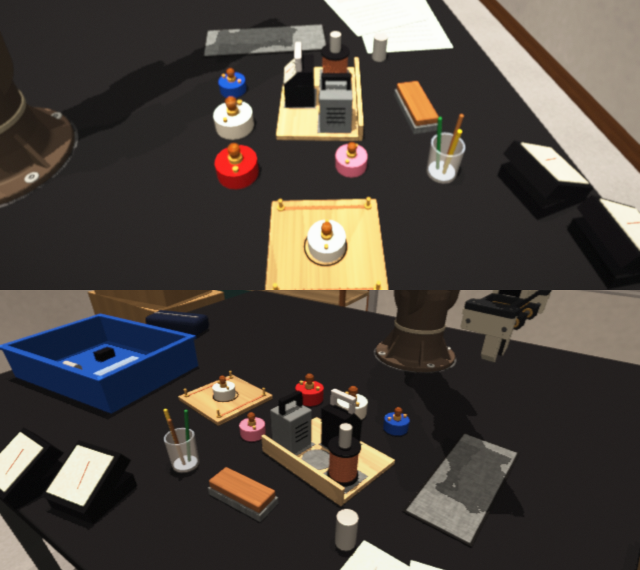

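In the last view, the meter at (298,80), pack (335,100) and coil (335,50) all stand upright in their places. Each is within about 2 mm of its start reading in both cameras. The lamp is centred in the ring at (327,240), the bystanders are unmoved and the arm is clear, so I'll hand in.

```bash
python3 -c "
from cell import arm
print(arm.observe()['force']); print(arm.sign_off())"
```

```text
[-1.06065327 -0.5040686   0.62459127]
the job is handed in; nothing more can be done
None
```

I moved the coil, power pack and meter to the side mat and set the lamp holder (the smaller white one, from the rack) in the ring. Then I put the three instruments back in their places and handed the job in at about 54 s; no verdict is reported.

- **Instruments:** in each of the two fixed cameras, all three stand within about 2.5 mm of where that camera first saw them. Fitted handle angles for the meter and pack are within about 3.5° of their starting angles.
- **Lamp holder:** it stands upright within about 2–3 mm of the ring's centre.
- **Bystanders:** the cup, dry cell and eraser look unmoved in the pictures; I did not measure them. The arm ended clear of everything.
- **Disagreement:** the two fixed cameras differed from each other by about 3–6 mm in absolute position. I averaged them and cross-checked with the wrist camera. No check failed.

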